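# Tip a stuck spice jar out of a tall utensil holder and into the dish tub

### The arm

A 6-joint arm with a two-finger parallel gripper is mounted at the origin on a cart in front of the work surface, level with it; the furniture and walls round the work are solid. World frame = base frame: x ahead of the robot, y to its left, z up, the work surface at z = 0. Lengths are in m, angles in rad, forces in N, time in s.
With the tool pointing down it reaches from about 0.35 to 0.775 m from the base axis. Payload 7.3 kg.
Tool frame: the origin (TCP) lies at the very end of the fingers, on their centre line; the grasp point (between the pads) lies 19 mm behind it (robot.tcp_to_grasp is the distance from the TCP to the grasp point, in m); z points along the fingers, y is the direction in which the jaws open and shut (so a half turn about z gives the same grasp; the last joint's range is limited). The gripper opens to 92 mm and grips with 3 to 60 N. Pads are 19 mm wide; open, the fingers measure 130 mm over their backs; the gripper's body (75 mm by 190 mm) begins 47 mm behind the grasp point.
Start: joints at [1.116, 0.342, 1.524, -0, 1.275, -0.146], TCP at [0.16, 0.5, 0.227] pointing down, gripper open.
Joint ranges: [-2.53, 2.53], [-0.77, 2.02], [0.04, 2.7], [-1, 4.14], [0.28, 2.66], [-3.11, 3.11]. Speed limits (rad/s): [2.57, 2.57, 3.14, 3.14, 3.14, 3.14].

### API

Orientations are given as [roll, pitch, yaw] about the fixed x, y, z axes, in that order (R = Rz(yaw) Ry(pitch) Rx(roll)).
In Python, from cell import robot gives the robot as it stands.
- The arm moves only by the tool arm_command, never from a script. Its argument "motion" is a list that holds one entry, the list of rows, each a list of 7 numbers: the turn, a rotation vector about the tool's x, y, z in units of 90 degrees (1.0 is 90 degrees), then the shift along the tool's x, y, z in units of 30 cm (1.0 is 30 cm), then the opening, from -1 (shut) to 1 (fully open). In form: [[[wx, wy, wz, tx, ty, tz, grip], ...]]. A call has 1 to 8 rows; each row is the pose to reach, as a shift and turn from the pose commanded when the call began, along the tool's axes at that moment; what a row does not reach only later rows make up. A row lasts 1/10 s, in which the tool goes at most 50 mm and 8.59 degrees, less where a joint would pass 70% of its speed; a pose out of reach is approached as far as the arm can. A call with a number of a shift or a turn outside -1 to 1 is refused whole. A call with a gripper value outside its range is refused whole. The fingers move at their own pace and stop on an object; "grip_force" is the grip in N (left out, the last holds). Time passes only in rows, so rows that repeat a pose let the fingers close. It gives the time, the measured TCP pose, the force and the opening at its end, in the units of the state.
- robot.observe(): the state, without advancing time (a new reading comes with each control period).
- robot.read_camera(name): name is "scene" or "top"; returns a dict with "image" (384x512x3 uint8, red, green, blue), "z_map" (384x512 float32, m along the optical axis (not along the pixel's ray), 0 where there is no reading), "fov_y" (degrees; the focal length in pixels is half the picture's height over the tangent of half this angle, whatever the lens; pixels are square), "cx", "cy" (the principal point, pixels), "cam_to_world" (4x4, takes a point from camera to world coordinates). Camera axes: x right, y down, z forward; pixel columns grow to the right and rows downward; lengths in m; the calibration is good to about 2 mm. A picture is of the moment at which its call begins.
- robot.hand_in(): hands the job in, once; it reports no verdict.
The state is a dict: "time": time; "qpos": joint angles; "qvel": joint speeds; "joint_efforts": joint torques, N m; "tool_pos": TCP position; "tool_rot": TCP orientation; "contact_force": force on the tool from outside, world axes, zero at the start; "torque": the same for the moment, N m; "opening": finger opening in m.
Only numpy, scipy, OpenCV 4.12 (cv2) and the standard library are available. Lean on these libraries where they do the work, as an engineer would, in place of code of your own. Each camera call takes 0.05 s, during which the arm holds its last target.

### The job

The spice jar with the green cap has slipped to the bottom of the tall teal utensil holder, too deep to be gripped. Lay the holder over under control (do not let it topple), tilt it so that the jar slides all the way out and lies free on the worktop, then lower the jar gently into the deep grey tub without dropping it. Leave the empty holder on the worktop, lying flat or standing, and do not disturb the cup, the tin and the shaker near by.

Things in the scene. Friction and masses are not known exactly. Their poses are not given: they have to be found in the camera images.
- holder_mid (a point): Centre (half-way up, on the axis) of the tall teal utensil holder: a loose, open-topped square tube, 56 x 56 mm outside, 50 x 50 mm inside (walls 3 mm, base 5 mm), 190 mm tall, about 0.35 kg. z points from its base to its mouth, x and y are square to its flat sides. It starts upright on the worktop, 95 mm above its foot; its smooth inside lets the jar slide once the mouth points about 15 to 23 degrees below level, varying from case to case.
- holder_mouth (a point): Centre of the holder's open mouth, level with its rim, 95 mm from holder_mid; same axes (z out of the mouth).
- jar_mid (a point): Centre of the loose glass spice jar with a green cap: a rounded square body 42 x 40 mm, 99 mm long over the cap, about 0.11 kg, origin half-way along its length on its axis; z points along its length to the cap. It starts upright at the bottom of the holder, cap up, its top about 86 mm below the rim, with about 4 mm of play on each side. It can be gripped across the body when it lies on the worktop.
- tub_floor (a point): Centre of the inner floor of the deep grey dish tub, which is fixed to the worktop: 220 mm (its x) by 190 mm (its y) outside, 90 mm high, walls and floor 5 mm, open at the top; two small lips stick out 11 mm just below the rim in the middle of the y sides. z is up; the floor lies 5 mm above the worktop.
- garlic_cup: Bystander: cream lidded cup, 66 mm wide, 60 mm tall; origin at the centre of its underside. Must not be pushed.
- small_tin: Bystander: small food tin, 57 mm wide, 72 mm tall; origin at the centre of its underside. Must not be pushed.
- shaker: Bystander: glass shaker with a metal top, 44 mm wide, 90 mm tall; origin at the centre of its underside. Must not be pushed.
- holder: The same teal holder; origin at the centre of its underside (outside), same axes as holder_mid.
- jar: The same jar; origin at the centre of its underside, same axes as jar_mid.
Not all that is in view belongs to the job. What is shaped like the jar but blue or pink is not meant. What is shaped like the holder but purple is not meant.

How it is judged:
By the outcome, as a careful person would: the job done as asked, in the order asked, and still so for the second after the job is handed in, with the robot touching nothing.
It also fails if it takes over 72 s, if anything falls off the work surface, if the arm or the gripper's body presses on something with over 40 N, if the wrist force passes 120 N, or if a joint passes its speed limit or range.

## Working session

There is one attempt and no reset: what is moved stays moved. The work goes in short steps, Python scripts to look and compute and a tool call to move; the robot and the scene stay as the last step left them, time stands still between calls to the robot, and variables do not carry over. Pictures are saved under pics/ and viewed, and the job is handed in when it is done.

Besides the shell and the picture viewer there is one more tool, called after "Emit:" in YAML: its name, and indented under it one key for each argument. arm_command: Moves the arm, as the interface text tells. Its arguments: {"type":"object","properties":{"motion":{"type":"array"},"grip_force":{"type":"number"}},"required":["motion"]}

```bash
ls; mkdir -p pics
python3 - <<'E'
from cell import robot
import cv2
print(robot.observe())
for n in("scene","top"):
    d=robot.read_camera(n); cv2.imwrite(f"pics/{n}0.png",d["image"][:,:,::-1]); print(n,d["fov_y"],d["cx"],d["cy"],d["cam_to_world"].round(3).tolist(),(d["z_map"]>0).mean())
E
```

```text
pics
{'time': 0.0, 'qpos': array([ 1.11601609e+00,  3.42757930e-01,  1.52504869e+00, -3.50317872e-05,
        1.27539543e+00, -1.45992237e-01]), 'qvel': array([-0.00083548, -0.00087345, -0.00173823, -0.00077817,  0.00121257,
        0.00041145]), 'joint_efforts': array([ 6.04382421e-04, -4.31247711e+01, -2.44216883e+01,  7.17212283e-02,
        5.60665573e-02, -1.83836064e-04]), 'tool_pos': array([0.15934714, 0.49978965, 0.22601564]), 'tool_rot': array([-3.13999551e+00, -2.00983616e-04,  2.83281472e+00]), 'contact_force': array([-0.64156739,  0.0576579 ,  0.51609025]), 'torque': array([-0.0445125 , -0.04307662,  0.00765172]), 'opening': 0.0917737336095608}
scene 51.472833642138546 257.1242231260362 191.47792585654122 [[0.891, -0.224, 0.396, 0.16], [-0.454, -0.392, 0.8, -0.473], [-0.024, -0.892, -0.451, 0.547], [0.0, 0.0, 0.0, 1.0]] 0.8984171549479166
top 48.61712268706028 254.96970763241615 187.1777845771406 [[0.027, -0.998, 0.061, 0.441], [-1.0, -0.027, -0.0, 0.236], [0.002, -0.061, -0.998, 1.184], [0.0, 0.0, 0.0, 1.0]] 0.9959259033203125
```

View pics/scene0.png

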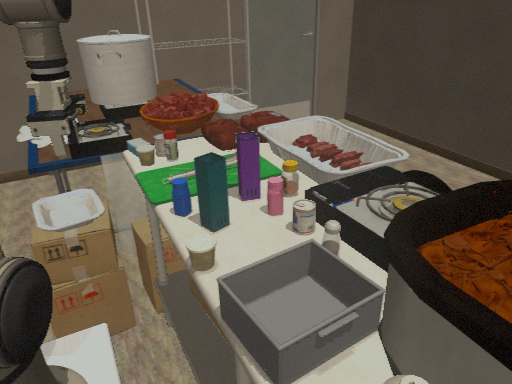

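View pics/top0.png

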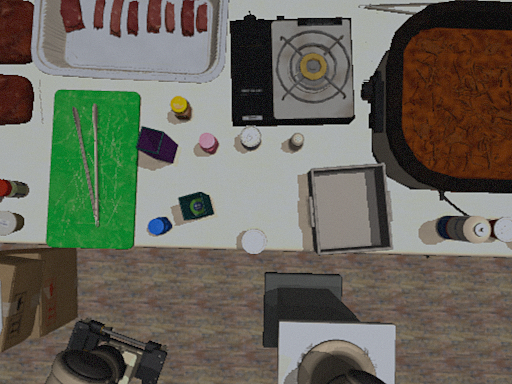

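Scene: the teal holder is at scene (212,190) / top (197,207), with a green disc visible inside it. Purple decoy holder is at top (158,145), blue jar at (158,226), pink jar at (207,142). Next I measure and confirm with a crop.

```bash
cat > h.py <<'E'
import numpy as np, cv2
from cell import robot
def cam(n): 
    d=robot.read_camera(n); d["f"]=d["image"].shape[0]/2/np.tan(np.radians(d["fov_y"]/2)); return d
def cloud(d):
    z=d["z_map"].astype(float); v,u=np.mgrid[:z.shape[0],:z.shape[1]]
    P=np.stack([(u-d["cx"])/d["f"]*z,(v-d["cy"])/d["f"]*z,z,np.ones_like(z)],-1)@d["cam_to_world"].T
    P=P[...,:3]; P[z==0]=np.nan; return P
def ray(d,u,v,h):
    r=d["cam_to_world"][:3,:3]@np.array([(u-d["cx"])/d["f"],(v-d["cy"])/d["f"],1]); o=d["cam_to_world"][:3,3]
    return o+r*(h-o[2])/r[2]
def save(d,name,crop=None,k=1):
    im=d["image"][:,:,::-1]
    if crop: a,b,c,e=crop; im=im[c:e,a:b]
    cv2.imwrite("pics/"+name,cv2.resize(im,None,fx=k,fy=k,interpolation=cv2.INTER_NEAREST))
E
python3 - <<'E'
from h import *
d=cam("top"); save(d,"crop0.png",(130,270,120,260),4)
s=cam("scene"); save(s,"crop1.png",(160,360,120,280),4)
P=cloud(d); Z=P[...,2]
print("table z", np.nanmedian(Z[150:200,225:300]))
# objects by height components
m=((Z>0.03)&(Z<0.25)).astype(np.uint8); m[250:]=0
n,l,st,c=cv2.connectedComponentsWithStats(m)
for i in range(1,n):
    if st[i,4]<60: continue
    q=P[l==i]; top=np.nanpercentile(q[:,2],95); t=q[q[:,2]>top-0.012]
    print(st[i],c[i].round(),"top",top.round(3),"bbox",t.min(0).round(3),t.max(0).round(3),"rect",cv2.minAreaRect(t[:,:2].astype(np.float32)))
E
```

```text
table z 2.756095402700609e-05
[   0    0  229   84 6716] [84. 42.] top 0.091 bbox [0.779 0.321 0.079] [1.008 0.838 0.097] rect ((0.8924223780632019, 0.5788185596466064), (0.22859887778759003, 0.5177218914031982), 0.33331671357154846)
[ 94   0  11  28 209] [98. 12.] top 0.039 bbox [0.945 0.669 0.03 ] [1.024 0.697 0.043] rect ((0.9840063452720642, 0.6834892630577087), (0.0272157471626997, 0.07855404913425446), 88.37151336669922)
[110   0  14  34 324] [115.  15.] top 0.045 bbox [0.93  0.617 0.033] [1.023 0.651 0.049] rect ((0.9771779775619507, 0.6348826289176941), (0.03120291791856289, 0.09400254487991333), 86.0376205444336)
[128   1  10  31 269] [133.  16.] top 0.04 bbox [0.934 0.572 0.03 ] [1.022 0.602 0.043] rect ((0.9780670404434204, 0.5880570411682129), (0.0884336456656456, 0.027443764731287956), 2.8172709941864014)
[147   0  15  31 363] [154.  14.] top 0.046 bbox [0.94  0.509 0.034] [1.025 0.545 0.048] rect ((0.9828245043754578, 0.5270769000053406), (0.08521705865859985, 0.036368370056152344), 0.6930219531059265)
[166   1   8  29 178] [169.  15.] top 0.037 bbox [0.946 0.475 0.03 ]
[... 2274 characters left out ...]
534607, 0.3827877938747406), (0.055809181183576584, 0.056158050894737244), 16.309879302978516)
[  0 211  20  25 404] [  8. 223.] top 0.064 bbox [0.366 0.863 0.053] [0.43  0.908 0.067] rect ((0.39859330654144287, 0.8848987221717834), (0.06326545774936676, 0.04424578323960304), 2.6929922103881836)
[147 217  24  19 315] [158. 226.] top 0.102 bbox [0.382 0.466 0.09 ] [0.42  0.507 0.104] rect ((0.4012233316898346, 0.48671746253967285), (0.03918193653225899, 0.03932492434978485), 73.77365112304688)
[241 229  25  21 439] [253. 240.] top 0.064 bbox [0.347 0.205 0.054] [0.4   0.269 0.067] rect ((0.37363988161087036, 0.2371636927127838), (0.052478622645139694, 0.06321258842945099), 1.5015076398849487)
```

View pics/crop0.png

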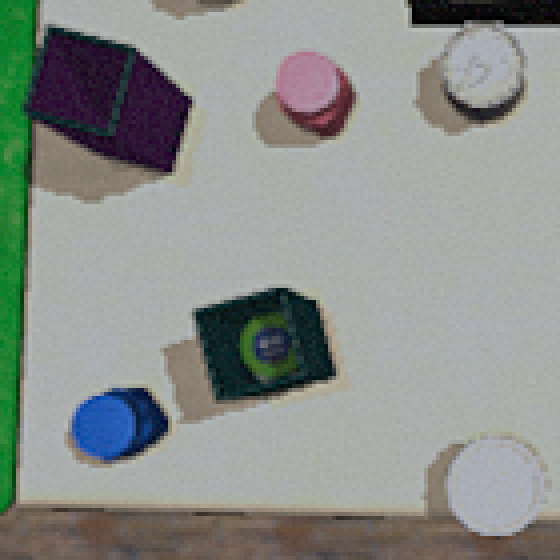

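View pics/crop1.png

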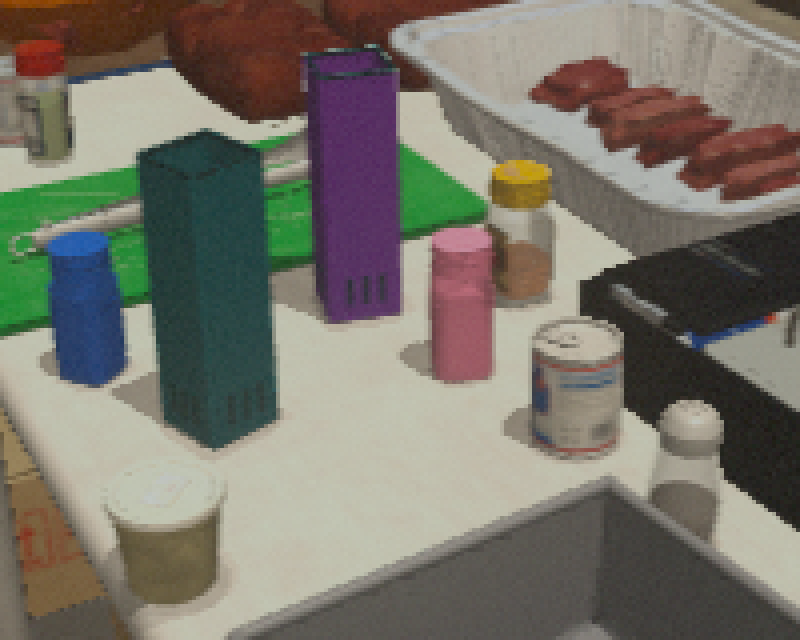

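The crop confirms it: the teal holder is at scene (212,190) / top (197,207) and the green cap is visible down inside it at top ~(197,206). The purple one at top (155,144) is the decoy. It measures 56x56 mm with its top at 0.19 m, which matches. Now I'll locate the tub, tin and cup, and set up a move helper.

```bash
cat >> h.py <<'E'
from scipy.spatial.transform import Rotation as Ro
A=np.radians(16.3); hx=np.array([np.cos(A),np.sin(A),0]); hy=np.array([-np.sin(A),np.cos(A),0]); uz=np.array([0,0,1.])
def toolR(t,y=hx):
    """tilt t deg: tool z points down, tilted by t toward side s (=z x y rotated)=hy for y=hx"""
    s=np.cross(uz,y); z=-uz*np.cos(np.radians(t))+s*np.sin(np.radians(t)); return np.c_[np.cross(y,z),y,z]
def cur():
    o=robot.observe(); return o,Ro.from_euler("xyz",o["tool_rot"]).as_matrix(),o["tool_pos"]
def rel(R,p,R0=None,p0=None):
    if R0 is None: _,R0,p0=cur()
    w=Ro.from_matrix(R0.T@R).as_rotvec()/(np.pi/2); t=R0.T@(np.array(p)-p0)/.3
    return np.r_[w,t].round(3).tolist()
def grasp(R,g): return np.array(g)+.019*R[:,2]
E
python3 - <<'E'
from h import *
d=cam("top"); P=cloud(d); Z=P[...,2]
U,V=np.meshgrid(range(512),range(384))
q=P[(Z>.08)&(Z<.1)&(U>300)&(U<395)&(V>155)&(V<262)]; print("tub",cv2.minAreaRect(q[:,:2].astype(np.float32)),len(q))
q=P[(Z>.003)&(Z<.012)&(U>315)&(U<385)&(V>168)&(V<248)]; print("tubfloor",np.median(q,0),cv2.minAreaRect(q[:,:2].astype(np.float32)),len(q))
q=P[(Z>.065)&(Z<.08)&(U>236)&(U<265)&(V>124)&(V<152)]; print("tin",q.min(0),q.max(0))
q=P[(Z>.05)&(U>236)&(U<270)&(V>226)&(V<262)&(Z<.08)]; print("cup",q.min(0),q.max(0))
_,R0,p0=cur(); c=np.array([.455,.383,.148])
R=toolR(-45); print(R.round(2)); g=grasp(R,c)
print("pre",g-.09*R[:,2],rel(R,g-.09*R[:,2]),"g",g)
E
```

```text
tub ((0.46966734528541565, -0.017388418316841125), (0.24320092797279358, 0.22533473372459412), 5.549372673034668) 1175
tubfloor [ 0.45882479 -0.0203687   0.0055438 ] ((0.460588276386261, -0.019274696707725525), (0.21053291857242584, 0.16812756657600403), 5.805305480957031) 3748
tin [0.61602373 0.22579093 0.06506456] [0.67180517 0.27918556 0.0767222 ]
cup [0.33434311 0.2052208  0.05282038] [0.40005094 0.26878776 0.06654817]
[[-0.2   0.96  0.2 ]
 [ 0.68  0.28 -0.68]
 [-0.71  0.   -0.71]]
pre [0.44090925 0.43118662 0.19820458] [0.244, -0.459, 0.589, -0.964, 0.067, 0.094] g [0.45877077 0.37010499 0.13456497]
```

Run:
```python
from h import *
c=np.array([.455,.383,.148]);R=toolR(-45); g=grasp(R,c)
print(rel(R,g-.13*R[:,2]),g-.13*R[:,2])
```

```text
[0.244, -0.459, 0.589, -0.911, 0.145, -0.0] [0.43297079 0.45833402 0.22648885]
```

Emit:
arm_command:
  motion:
    - [[0, 0, 0, 0, 0, -0.15, 1], [0.08, -0.15, 0.2, -0.3, 0.05, -0.15, 1], [0.12, -0.23, 0.3, -0.45, 0.07, -0.1, 1], [0.244, -0.459, 0.589, -0.911, 0.145, 0, 1], [0.244, -0.459, 0.589, -0.911, 0.145, 0, 1], [0.244, -0.459, 0.589, -0.911, 0.145, 0, 1], [0.244, -0.459, 0.589, -0.911, 0.145, 0, 1], [0.244, -0.459, 0.589, -0.911, 0.145, 0, 1]]

```text
time: 1.05
tool_pos: [0.4365, 0.4565, 0.2251]
tool_rot: [-3.08, 0.678, 2.025]
contact_force: [-0.6, -0.3, -0.3]
opening: 0.092
```

Emit:
arm_command:
  motion:
    - [[0, 0, 0, 0, 0, 0, 1], [0, 0, 0, 0, 0, 0, 1]]

```text
time: 1.25
tool_pos: [0.4328, 0.459, 0.2258]
tool_rot: [-3.076, 0.671, 2.04]
contact_force: [-0.1, -0.5, 0.5]
opening: 0.092
```

Run:
```python
from h import *
c=np.array([.455,.383,.148]);R=toolR(-45); g=grasp(R,c)
o,R0,p0=cur(); print(o["qpos"].round(3),o["qvel"].round(3),p0,(R0-R).round(2).tolist())
print(rel(R,g-.13*R[:,2]),rel(R,g))
```

```text
[ 0.955  0.807  0.902 -0.562  1.81   0.479] [-0.001 -0.054  0.007 -0.004 -0.002  0.002] [0.43277705 0.45902628 0.22577913] [[-0.16, -0.05, 0.02], [0.02, 0.13, 0.1], [0.09, -0.05, -0.07]]
[0.037, -0.07, 0.09, -0.003, -0.0, -0.0] [0.037, -0.07, 0.09, -0.049, -0.029, 0.43]
```

Emit:
arm_command:
  motion:
    - [[0.037, -0.07, 0.09, -0.003, 0, 0, 1], [0.037, -0.07, 0.09, -0.003, 0, 0, 1], [0.037, -0.07, 0.09, -0.003, 0, 0, 1]]

```text
time: 1.55
tool_pos: [0.4332, 0.4583, 0.2272]
tool_rot: [3.141, 0.785, 1.854]
contact_force: [0.3, 0.8, -0.3]
opening: 0.092
```

Run:
```python
from h import *
c=np.array([.455,.383,.148]);R=toolR(-45); g=grasp(R,c)
o,R0,p0=cur(); print(o["qpos"].round(3),p0,np.abs(R0-R).max().round(3))
print(rel(R,g))
s=cam("scene"); save(s,"s1.png",(130,330,60,260),3)
```

```text
[ 0.969  0.89   0.795 -0.629  1.943  0.599] [0.43317575 0.45833783 0.2272261 ] 0.001
[0.0, -0.0, -0.0, 0.002, -0.001, 0.435]
```

View pics/s1.png

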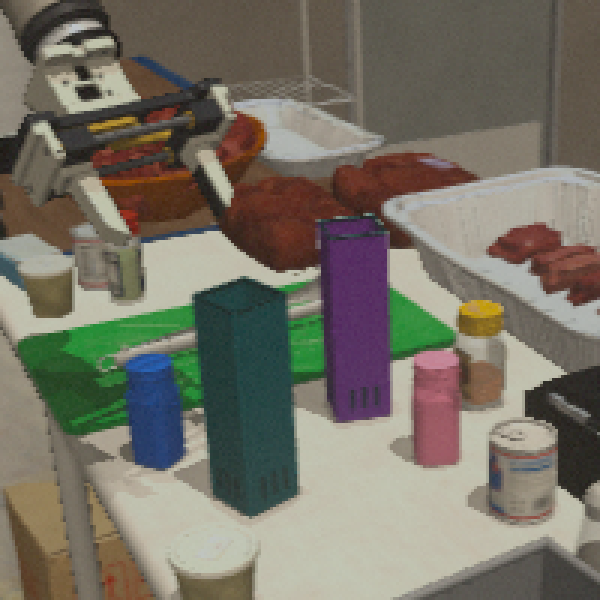

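The gripper is tilted 45°, with the fingers straddling the approach line to the teal holder. Advancing.

Emit:
arm_command:
  motion:
    - [[0, 0, 0, 0, 0, 0.12, 1], [0, 0, 0, 0, 0, 0.22, 1], [0, 0, 0, 0, 0, 0.32, 1], [0, 0, 0, 0, 0, 0.38, 1], [0, 0, 0, 0, 0, 0.43, 1], [0, 0, 0, 0, 0, 0.435, 1]]

```text
time: 2.2
tool_pos: [0.4592, 0.3677, 0.1353]
tool_rot: [3.141, 0.786, 1.852]
contact_force: [-0.1, 0.3, 0.1]
opening: 0.0917
```

Run:
```python
from h import *
s=cam("scene"); save(s,"s2.png",(130,330,60,260),3)
t=cam("top"); save(t,"t2.png",(120,270,120,260),4)
```

```text
(no output)
```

View pics/s2.png

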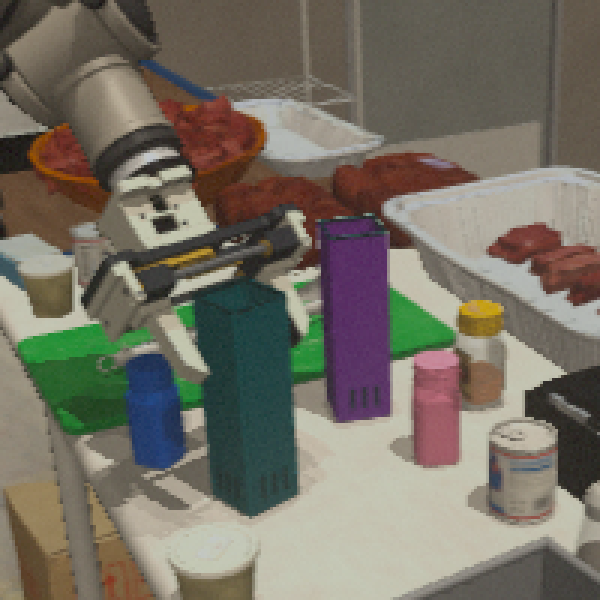

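View pics/t2.png

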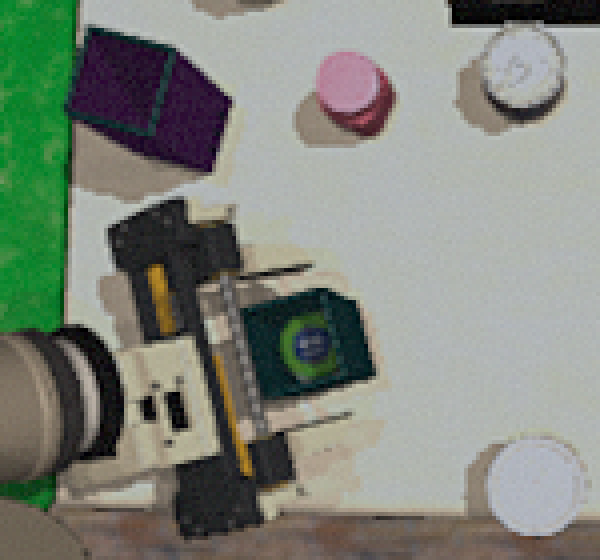

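The fingers straddle the holder at top-crop (290,270) and (320,420), with nothing in contact. Closing.

Emit:
arm_command:
  motion:
    - [[0, 0, 0, 0, 0, 0, -1], [0, 0, 0, 0, 0, 0, -1], [0, 0, 0, 0, 0, 0, -1], [0, 0, 0, 0, 0, 0, -1], [0, 0, 0, 0, 0, 0, -1], [0, 0, 0, 0, 0, 0, -1]]
  grip_force: 45

```text
time: 2.9
tool_pos: [0.4593, 0.3693, 0.1352]
tool_rot: [3.138, 0.787, 1.85]
contact_force: [0.3, 0.7, 0.8]
opening: 0.0557
```

Run:
```python
from h import *
o,R0,p0=cur(); print(o["opening"],p0,o["contact_force"],toolR(-45).round(2).tolist(),R0.round(2).tolist())
t=cam("top"); P=cloud(t);Z=P[...,2]
U,V=np.meshgrid(range(512),range(384))
q=P[(Z>.182)&(Z<.196)&(U>178)&(U<215)&(V>188)&(V<222)];print(cv2.minAreaRect(q[:,:2].astype(np.float32)))
```

```text
0.05571072158927852 [0.45930727 0.36934267 0.13517565] [0.25885392 0.71595555 0.75623603] [[-0.2, 0.96, 0.2], [0.68, 0.28, -0.68], [-0.71, 0.0, -0.71]] [[-0.19, 0.96, 0.2], [0.68, 0.28, -0.68], [-0.71, 0.0, -0.71]]
((0.45576485991477966, 0.3812536299228668), (0.05860190466046333, 0.053068023175001144), 16.325891494750977)
```

Gripped at 55.7 mm, and the holder hasn't moved. Planning a controlled lay-over: lift, tilt in stages, then set it flat in the free gap with the mouth toward −y.

```bash
cat >> h.py <<'E'
def holderH(b,tilt,yaw):
    """holder base-origin pose: tilt deg about its x (mouth goes to -hy), yaw deg"""
    H=np.eye(4); H[:3,:3]=(Ro.from_euler("z",yaw,degrees=True)*Ro.from_euler("x",tilt,degrees=True)).as_matrix(); H[:3,3]=b; return H
def M(R,p): T=np.eye(4);T[:3,:3]=R;T[:3,3]=p;return T
E
python3 - <<'E'
from h import *
o,R0,p0=cur()
H0=holderH([.4555,.382,0],0,16.3); T=np.linalg.inv(H0)@M(R0,p0); np.save("T1.npy",T); print(T.round(3).tolist())
# waypoints given by grasp height point on the axis (u=.148): base = g - R*[0,0,.148]
for n,g,ti,ya in [("W1",(.4555,.382,.208),0,16.3),("W2a",(.475,.37,.21),25,8),("W2",(.495,.35,.20),50,2),("W3",(.507,.342,.12),75,0),("W3b",(.507,.342,.06),90,0),("W4",(.507,.342,.0285),90,0)]:
    H=holderH((0,0,0),ti,ya); b=np.array(g)-H[:3,:3]@[0,0,.148]; H[:3,3]=b
    X=H@T; low=min((H@np.array([sx*.028,sy*.028,z,1]))[2] for sx in(-1,1) for sy in(-1,1) for z in(0,.19))
    print(n,"base",b.round(3),"low",low.round(3),"tcp",X[:3,3].round(3),rel(X[:3,:3],X[:3,3]))
E
```

```text
[[0.004, 1.0, -0.001, 0.0], [0.706, -0.003, -0.708, -0.013], [-0.708, 0.002, -0.706, 0.135], [0.0, 0.0, 0.0, 1.0]]
W1 base [0.456 0.382 0.06 ] low 0.06 tcp [0.459 0.369 0.195] [-0.0, 0.0, 0.0, -0.142, 0.0, -0.141]
W2a base [0.466 0.432 0.076] low 0.064 tcp [0.476 0.364 0.193] [0.051, 0.277, 0.078, -0.16, 0.049, -0.111]
W2 base [0.491 0.463 0.105] low 0.083 tcp [0.495 0.351 0.182] [0.059, 0.552, 0.154, -0.174, 0.098, -0.045]
W3 base [0.507 0.485 0.082] low 0.055 tcp [0.507 0.351 0.104] [0.029, 0.827, 0.192, 0.001, 0.136, 0.147]
W3b base [0.507 0.49  0.06 ] low 0.032 tcp [0.507 0.355 0.047] [0.004, 0.993, 0.2, 0.145, 0.139, 0.273]
W4 base [0.507 0.49  0.028] low 0.0 tcp [0.507 0.355 0.015] [0.004, 0.993, 0.2, 0.219, 0.139, 0.347]
```

Emit:
arm_command:
  motion:
    - [[0, 0, 0, -0.03, 0, -0.03, -1], [0, 0, 0, -0.07, 0, -0.07, -1], [0, 0, 0, -0.11, 0, -0.11, -1], [0, 0, 0, -0.142, 0, -0.141, -1], [0.013, 0.07, 0.02, -0.147, 0.012, -0.134, -1], [0.025, 0.14, 0.04, -0.151, 0.025, -0.126, -1], [0.038, 0.21, 0.06, -0.156, 0.037, -0.118, -1], [0.051, 0.277, 0.078, -0.16, 0.049, -0.111, -1]]

```text
time: 3.75
tool_pos: [0.4765, 0.3633, 0.1945]
tool_rot: [3.139, 0.347, 1.705]
contact_force: [1.0, -0.9, -5.0]
opening: 0.0561
```

```bash
cat > wp.py <<'E'
from h import *
T=np.load("T1.npy")
def wp(L):
    o,R0,p0=cur(); print(o["time"],p0.round(4),o["qpos"].round(2),o["opening"].round(4),o["contact_force"].round(1))
    for g,ti,ya in L:
        H=holderH((0,0,0),ti,ya); H[:3,3]=np.array(g)-H[:3,:3]@[0,0,.148]; X=H@T
        print(rel(X[:3,:3],X[:3,3],R0,p0))
E
python3 - <<'E'
from wp import *
wp([((.475,.37,.21),25,8),((.485,.36,.205),38,5),((.495,.35,.20),50,2),((.501,.346,.16),63,1),((.507,.342,.12),75,0),((.507,.342,.06),90,0)])
s=cam("scene"); save(s,"s3.png",(130,330,60,260),3)
E
```

```text
Traceback (most recent call last):
  File "wp.py", line 4, in wp
    o,R0,p0=cur(); print(o["time"],p0.round(4),o["qpos"].round(2),o["opening"].round(4),o["contact_force"].round(1))
                                                                  ^^^^^^^^^^^^^^^^^^
AttributeError: 'float' object has no attribute 'round'
```

```bash
sed -i 's/o\["opening"\].round(4)/round(o["opening"],4)/' wp.py
python3 - <<'E'
from wp import *
wp([((.475,.37,.21),25,8),((.485,.36,.205),38,5),((.495,.35,.20),50,2),((.501,.346,.16),63,1),((.507,.342,.12),75,0),((.507,.342,.06),90,0)])
s=cam("scene"); save(s,"s3.png",(130,330,60,260),3)
E
```

```text
3.75 [0.4765 0.3633 0.1945] [ 0.68  0.63  1.19 -0.3   1.51  0.59] 0.0561 [ 1.  -0.9 -5. ]
[0.001, -0.002, -0.001, 0.003, -0.001, 0.005]
[0.009, 0.142, 0.032, -0.013, 0.027, 0.032]
[0.011, 0.275, 0.066, -0.03, 0.056, 0.057]
[0.004, 0.419, 0.078, 0.012, 0.075, 0.181]
[-0.005, 0.552, 0.091, 0.051, 0.095, 0.303]
[-0.016, 0.719, 0.091, 0.128, 0.096, 0.477]
```

View pics/s3.png

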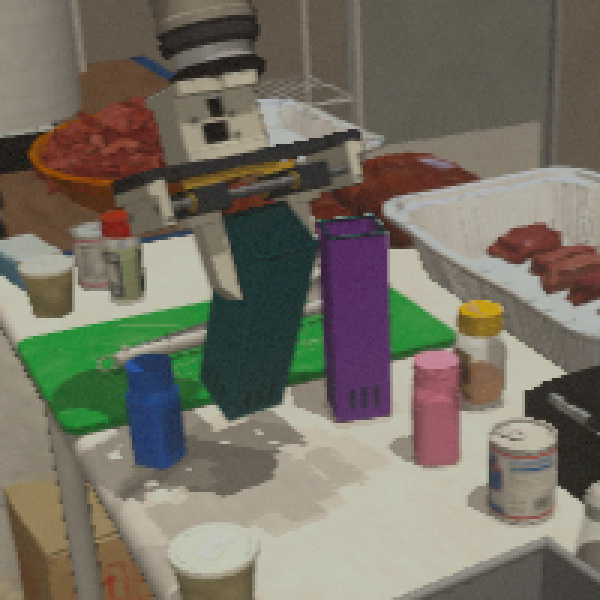

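The holder is off the table and tilted ~25° in a firm grip, with base at crop (240,395) and neighbours clear. Continuing to tilt.

Emit:
arm_command:
  motion:
    - [[0.004, 0.07, 0.016, -0.006, 0.013, 0.016, -1], [0.009, 0.142, 0.032, -0.013, 0.027, 0.032, -1], [0.01, 0.21, 0.05, -0.02, 0.04, 0.045, -1], [0.011, 0.275, 0.066, -0.03, 0.056, 0.057, -1], [0.008, 0.345, 0.072, -0.01, 0.065, 0.12, -1], [0.004, 0.419, 0.078, 0.012, 0.075, 0.181, -1], [0, 0.485, 0.085, 0.031, 0.085, 0.242, -1], [-0.005, 0.552, 0.091, 0.051, 0.095, 0.303, -1]]

```text
time: 4.6
tool_pos: [0.5063, 0.3501, 0.1023]
tool_rot: [-3.14, -0.518, 1.571]
contact_force: [-0.3, 1.4, -5.8]
opening: 0.0558
```

Run:
```python
from wp import *
wp([((.507,.342,.12),75,0),((.507,.342,.065),89,0),((.507,.342,.031),90,0),((.507,.342,.0285),90,0)])
s=cam("scene"); save(s,"s4.png",(130,330,60,260),3)
s=cam("top"); save(s,"t4.png",(120,320,100,260),4)
```

```text
4.6 [0.5063 0.3501 0.1023] [ 0.22  0.56  1.68  0.67  0.89 -0.21] 0.0558 [-0.3  1.4 -5.8]
[-0.0, 0.002, 0.003, 0.005, 0.003, -0.003]
[-0.0, 0.158, 0.002, -0.071, 0.003, 0.154]
[-0.0, 0.169, 0.002, -0.126, 0.003, 0.252]
[-0.0, 0.169, 0.002, -0.13, 0.003, 0.26]
```

View pics/s4.png

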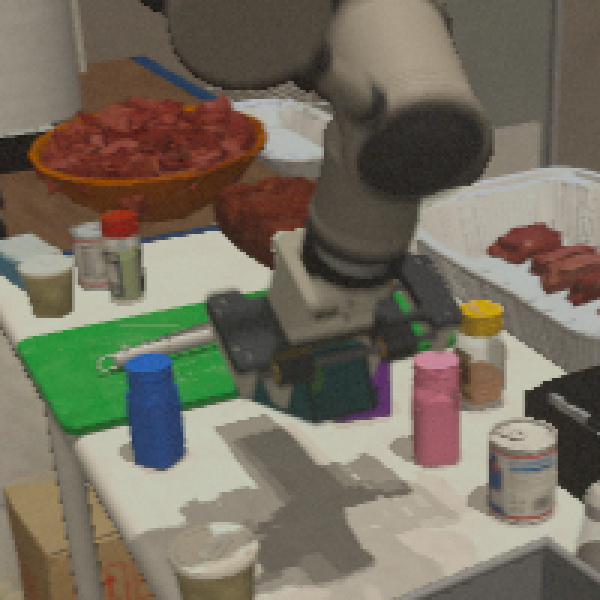

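View pics/t4.png

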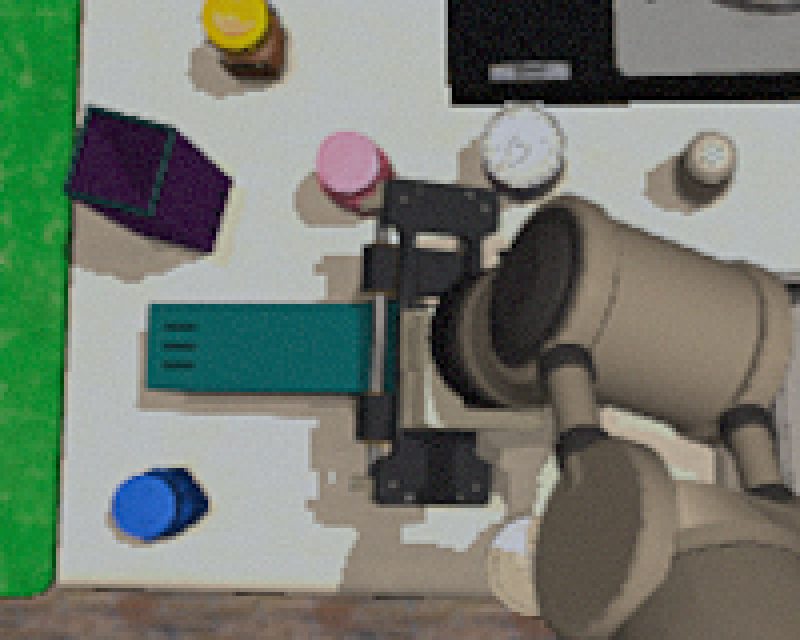

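Top crop: the holder is tilted 75° at (260,345). The hand passes between the pink jar (350,165) and the tin (525,150), and the cup is at (515,560). Setting it down slowly.

Emit:
arm_command:
  motion:
    - [[0, 0.04, 0, -0.018, 0.003, 0.04, -1], [0, 0.08, 0, -0.036, 0.003, 0.08, -1], [0, 0.12, 0, -0.054, 0.003, 0.12, -1], [0, 0.16, 0.002, -0.071, 0.003, 0.154, -1], [0, 0.165, 0.002, -0.09, 0.003, 0.188, -1], [0, 0.169, 0.002, -0.108, 0.003, 0.22, -1], [0, 0.169, 0.002, -0.12, 0.003, 0.24, -1], [0, 0.169, 0.002, -0.124, 0.003, 0.249, -1]]

```text
time: 5.5
tool_pos: [0.5072, 0.3559, 0.019]
tool_rot: [-3.135, -0.781, 1.565]
contact_force: [-0.1, 0.7, -4.0]
opening: 0.056
```

Run:
```python
from wp import *
wp([((.507,.342,.031),90,0),((.507,.342,.0285),90,0)])
s=cam("scene"); save(s,"s5.png",(130,430,60,320),2)
P=cloud(cam("top")); Z=P[...,2]
U,V=np.meshgrid(range(512),range(384))
m=(U>155)&(U<210)&(V>170)&(V<202)&(Z>.03)&(Z<.09)
q=P[m]; A=np.c_[q[:,:2],np.ones(len(q))]; print("top plane",np.linalg.lstsq(A,q[:,2],rcond=None)[0],q[:,2].min(),q[:,2].max(),q[:,:2].min(0),q[:,:2].max(0))
```

```text
5.5 [0.5072 0.3559 0.019 ] [ 0.11  0.76  1.8   1.13  0.88 -0.78] 0.056 [-0.1  0.7 -4. ]
[-0.001, 0.002, -0.0, -0.006, -0.0, 0.0]
[-0.001, 0.002, -0.0, -0.011, -0.0, 0.006]
top plane [ 0.01869437 -0.01291505  0.05331621] 0.03003083558030628 0.06736571137581326 [0.47102237 0.3564798 ] [0.53920301 0.4934883 ]
```

View pics/s5.png

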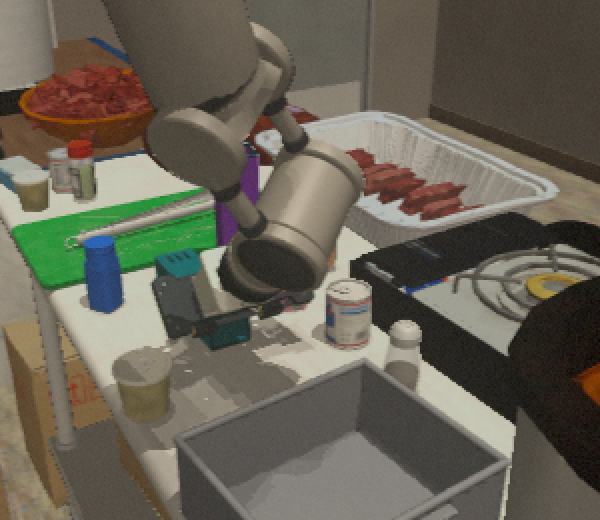

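Emit:
arm_command:
  motion:
    - [[0, 0, 0, -0.006, 0, 0.004, -1], [0, 0, 0, -0.01, 0, 0.008, -1], [0, 0, 0, -0.01, 0, 0.008, -1]]

```text
time: 5.9
tool_pos: [0.5076, 0.355, 0.0166]
tool_rot: [-3.136, -0.785, 1.562]
contact_force: [-2.1, -1.9, 3.7]
opening: 0.0556
```

Emit:
arm_command:
  motion:
    - [[0, 0, 0, 0, 0, 0, 0.6], [0, 0, 0, 0, 0, 0, 0.6], [0, 0, 0, 0, 0, 0, 0.6], [0, 0, 0, 0, 0, -0.05, 0.6], [0, 0, 0, 0, 0, -0.15, 0.6], [0, 0, 0, 0, 0, -0.28, 0.6], [0, 0, 0, 0, 0, -0.4, 0.6]]

```text
time: 6.6
tool_pos: [0.5071, 0.2684, 0.1015]
tool_rot: [-3.134, -0.782, 1.56]
contact_force: [1.2, 0.3, 0.6]
opening: 0.0735
```

Run:
```python
from wp import *
wp([])
s=cam("top"); save(s,"t6.png",(120,320,100,260),4); P=cloud(s); Z=P[...,2]
U,V=np.meshgrid(range(512),range(384))
m=(U>150)&(U<235)&(V>165)&(V<205)&(Z>.045)&(Z<.065)
q=P[m]; print(np.median(q,0), q.min(0),q.max(0),cv2.minAreaRect(q[:,:2].astype(np.float32)))
```

```text
6.6 [0.5071 0.2684 0.1015] [-0.06  0.6   1.81  0.95  1.05 -0.69] 0.0735 [1.2 0.3 0.6]
[0.50531113 0.39618084 0.05609359] [0.47743227 0.30168851 0.04521451] [0.53419718 0.49194649 0.06322561] ((0.5058165788650513, 0.39681991934776306), (0.19030925631523132, 0.056352149695158005), 89.86312866210938)
```

View pics/t6.png

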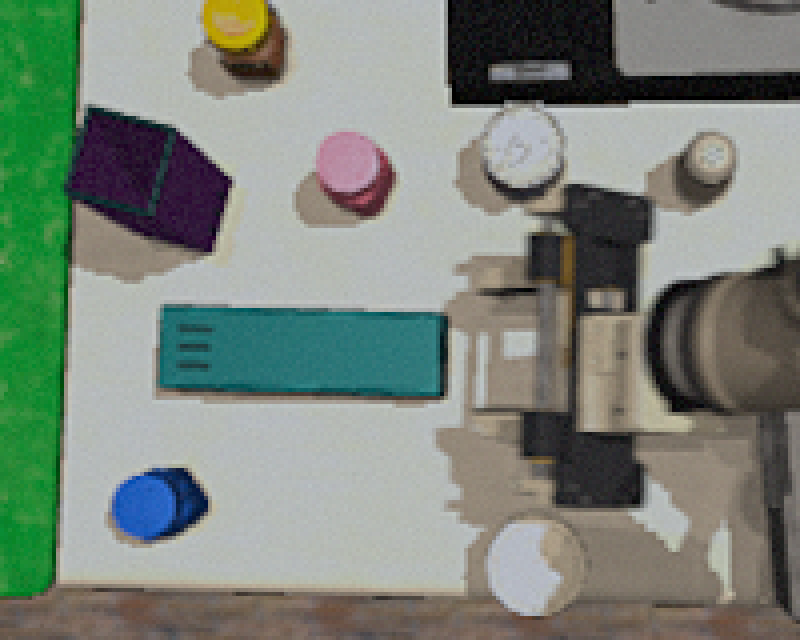

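The holder lies flat, centre (0.506, 0.397), mouth toward −y at y≈0.302 (top-crop (445,355)). The pink jar crowds a mid-grasp, so I'll re-grip near the mouth with the tool almost vertical (12° tilt). That leaves the mouth open.

Run:
```python
from h import *
R=toolR(12,np.array([1.,0,0])); g=grasp(R,[.5055,.322,.030]); print(g)
_,R0,p0=cur(); print(R0.round(2).tolist())
print(rel(R,g-.1*R[:,2]),rel(R,g))
```

```text
[0.5055     0.32595032 0.0114152 ]
[[0.01, 1.0, 0.01], [0.71, -0.01, 0.7], [0.7, 0.0, -0.71]]
[0.003, -0.364, -0.004, 0.103, -0.015, 0.083] [0.003, -0.364, -0.004, -0.077, -0.016, 0.363]
```

Emit:
arm_command:
  motion:
    - [[0, -0.08, 0, 0.103, -0.015, 0.02, 0.7], [0, -0.17, 0, 0.103, -0.015, 0.05, 0.7], [0.002, -0.26, -0.003, 0.103, -0.015, 0.083, 0.7], [0.003, -0.364, -0.004, 0.103, -0.015, 0.083, 0.7], [0.003, -0.364, -0.004, 0.103, -0.015, 0.083, 0.7]]

```text
time: 7.15
tool_pos: [0.5035, 0.3117, 0.1062]
tool_rot: [-3.14, -0.208, 1.576]
contact_force: [-0.3, 0.3, 0.3]
opening: 0.0779
```

Run:
```python
from h import *
R=toolR(12,np.array([1.,0,0])); g=grasp(R,[.5055,.322,.030])
_,R0,p0=cur(); print(p0)
print(rel(R,g))
s=cam("top"); save(s,"t7.png",(120,320,100,260),4)
```

```text
[0.50353985 0.31166228 0.10624731]
[-0.002, 0.001, 0.003, -0.019, 0.007, 0.319]
```

View pics/t7.png

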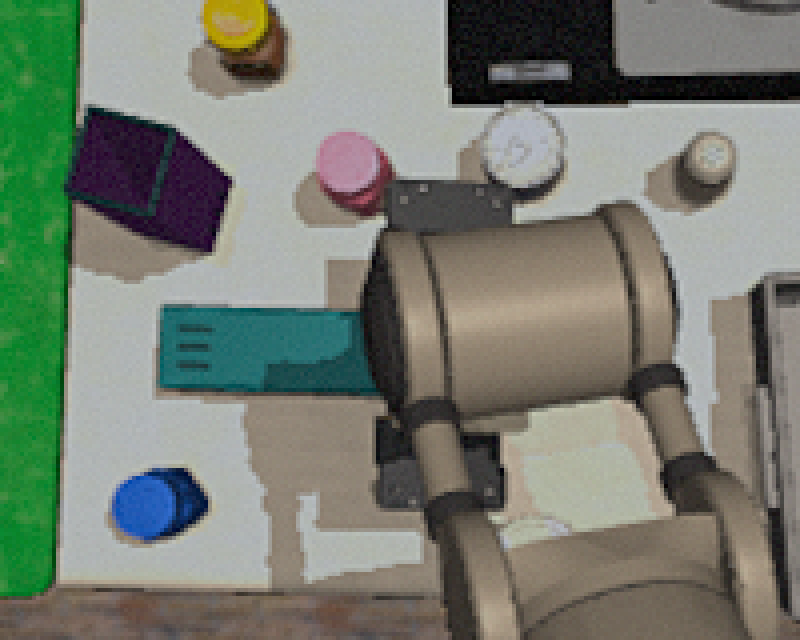

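Emit:
arm_command:
  motion:
    - [[0, 0, 0.003, -0.005, 0.004, 0.08, 0.7], [0, 0, 0.003, -0.01, 0.007, 0.15, 0.7], [0, 0, 0.003, -0.019, 0.007, 0.22, 0.7], [0, 0, 0.003, -0.019, 0.007, 0.27, 0.7], [0, 0, 0.003, -0.019, 0.007, 0.31, 0.7], [0, 0, 0.003, -0.019, 0.007, 0.317, 0.7]]

```text
time: 7.8
tool_pos: [0.5039, 0.3231, 0.0087]
tool_rot: [-3.132, -0.211, 1.565]
contact_force: [-0.4, 0.5, 0.6]
opening: 0.0779
```

Emit:
arm_command:
  motion:
    - [[0, 0, 0, 0, 0, 0, -1], [0, 0, 0, 0, 0, 0, -1], [0, 0, 0, 0, 0, 0, -1], [0, 0, 0, 0, 0, 0, -1], [0, 0, 0, 0, 0, 0, -1]]
  grip_force: 55

```text
time: 8.3
tool_pos: [0.5055, 0.3239, 0.011]
tool_rot: [-3.137, -0.211, 1.567]
contact_force: [1.7, -1.5, 2.9]
opening: 0.0556
```

```bash
cat >> wp.py <<'E'
def wp2(L,T,u=None):
    """L: mouth lower-edge contact point (x,y,z), tilt (90=flat), yaw"""
    o,R0,p0=cur(); print(o["time"],p0.round(4),o["qpos"].round(2),round(o["opening"],4),o["contact_force"].round(1))
    for e,ti,ya in L:
        H=holderH((0,0,0),ti,ya); H[:3,3]=np.array(e)-H[:3,:3]@[0,-.028,.19]; X=H@T
        print(e,ti,rel(X[:3,:3],X[:3,3],R0,p0),X[:3,3].round(3))
E
python3 - <<'E'
from wp import *
o,R0,p0=cur(); print(p0,R0.round(2).tolist())
H=holderH((.5055,.492,.028),90,0); T=np.linalg.inv(H)@M(R0,p0); np.save("T2.npy",T)
# holder mouth lower edge: local y=-.028 -> world z? 
print((H@[0,-.028,.19,1]).round(3))
wp2([((.5055,.302,.006),92,0),((.5055,.302,.006),97,0),((.5055,.302,.006),101,0),((.5055,.302,.006),106,0),((.5055,.302,.006),110,0)],T)
s=cam("scene"); save(s,"s8.png",(130,430,60,320),2)
E
```

```text
[0.50547576 0.32393357 0.01101738] [[0.0, 1.0, -0.0], [0.98, -0.0, 0.21], [0.21, -0.0, -0.98]]
[0.505 0.302 0.    1.   ]
8.3 [0.5055 0.3239 0.011 ] [0.33 0.68 1.65 0.29 0.77 0.13] 0.0556 [ 1.7 -1.5  2.9]
(0.5055, 0.302, 0.006) 92 [0.0, 0.022, -0.0, 0.003, -0.0, -0.022] [0.505 0.324 0.018]
(0.5055, 0.302, 0.006) 97 [0.0, 0.078, -0.0, 0.001, -0.0, -0.029] [0.505 0.322 0.02 ]
(0.5055, 0.302, 0.006) 101 [0.0, 0.122, -0.001, -0.001, -0.0, -0.034] [0.505 0.321 0.021]
(0.5055, 0.302, 0.006) 106 [0.001, 0.178, -0.001, -0.005, -0.0, -0.041] [0.505 0.32  0.023]
(0.5055, 0.302, 0.006) 110 [0.001, 0.222, -0.001, -0.008, -0.0, -0.045] [0.505 0.319 0.024]
```

View pics/s8.png

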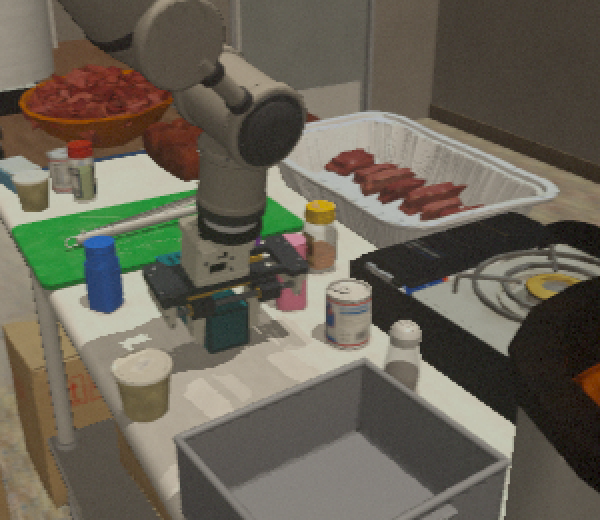

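The holder is gripped near its mouth, at scene crop (225,325). Tilting in stages.

Emit:
arm_command:
  motion:
    - [[0, 0.011, 0, 0.002, 0, -0.012, -1], [0, 0.022, 0, 0.003, 0, -0.022, -1], [0, 0.05, 0, 0.002, 0, -0.026, -1], [0, 0.078, 0, 0.001, 0, -0.029, -1], [0, 0.122, 0, -0.001, 0, -0.034, -1], [0, 0.15, 0, -0.003, 0, -0.037, -1], [0, 0.178, -0.001, -0.005, 0, -0.041, -1], [0, 0.178, -0.001, -0.005, 0, -0.041, -1]]

```text
time: 9.15
tool_pos: [0.5041, 0.3183, 0.0208]
tool_rot: [-3.132, -0.49, 1.563]
contact_force: [0.0, -0.9, -5.6]
opening: 0.0555
```

Run:
```python
from wp import *
T=np.load("T2.npy"); e=(.5055,.302,.006)
wp2([(e,106,0),(e,110,0),(e,113,0),(e,117,0)],T)
s=cam("scene"); save(s,"s9.png",(130,330,120,290),4)
```

```text
9.15 [0.5041 0.3183 0.0208] [ 0.18  0.67  1.76  0.73  0.77 -0.37] 0.0555 [ 0.  -0.9 -5.6]
(0.5055, 0.302, 0.006) 106 [-0.001, 0.0, -0.002, 0.008, 0.004, -0.003] [0.505 0.32  0.023]
(0.5055, 0.302, 0.006) 110 [-0.001, 0.045, -0.002, 0.006, 0.004, -0.008] [0.505 0.319 0.024]
(0.5055, 0.302, 0.006) 113 [-0.001, 0.078, -0.002, 0.005, 0.004, -0.012] [0.505 0.318 0.025]
(0.5055, 0.302, 0.006) 117 [-0.001, 0.122, -0.003, 0.003, 0.004, -0.018] [0.505 0.317 0.026]
```

View pics/s9.png

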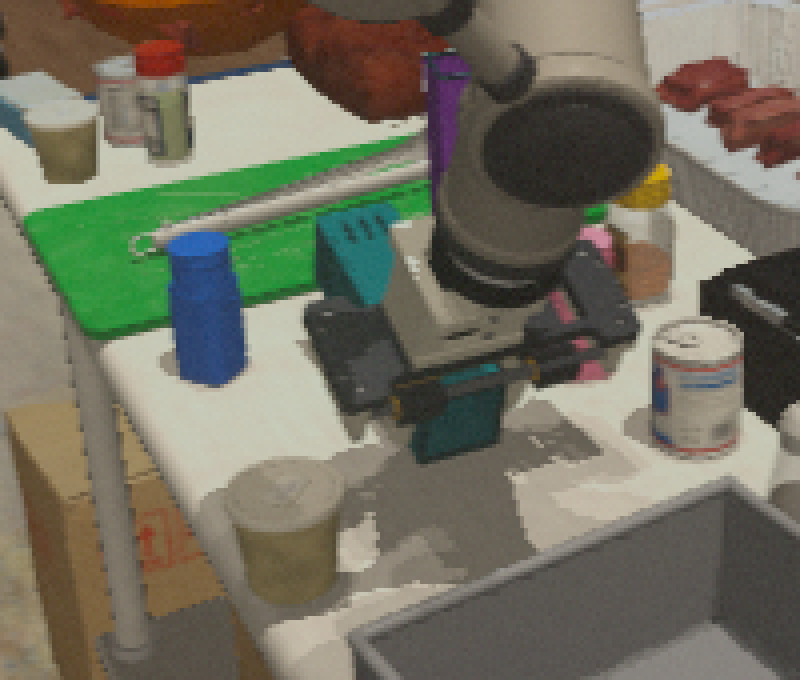

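The holder is at 106° with its base raised (crop (350,250)) and the jar hasn't come out. Tilting further.

Emit:
arm_command:
  motion:
    - [[-0.001, 0.022, -0.002, 0.007, 0.004, -0.015, -1], [-0.001, 0.045, -0.002, 0.01, 0.004, -0.018, -1], [-0.001, 0.06, -0.002, 0.01, 0.004, -0.02, -1], [-0.001, 0.078, -0.002, 0.01, 0.004, -0.022, -1], [-0.001, 0.078, -0.002, 0.01, 0.004, -0.022, -1], [-0.001, 0.078, -0.002, 0.01, 0.004, -0.022, -1], [-0.001, 0.078, -0.002, 0.01, 0.004, -0.022, -1], [-0.001, 0.078, -0.002, 0.01, 0.004, -0.022, -1]]

```text
time: 10.0
tool_pos: [0.5058, 0.3196, 0.0292]
tool_rot: [-3.138, -0.612, 1.57]
contact_force: [0.5, 0.6, -4.5]
opening: 0.0559
```

Run:
```python
from wp import *
T=np.load("T2.npy"); e=(.5055,.302,.008)
wp2([(e,113,0),(e,117,0),(e,120,0)],T)
s=cam("scene"); save(s,"s10.png",(180,330,160,290),4)
```

```text
10.0 [0.5058 0.3196 0.0292] [ 0.12  0.68  1.79  0.89  0.82 -0.56] 0.0559 [ 0.5  0.6 -4.5]
(0.5055, 0.302, 0.008) 113 [0.0, 0.0, 0.002, -0.009, -0.001, 0.003] [0.505 0.318 0.027]
(0.5055, 0.302, 0.008) 117 [0.001, 0.045, 0.002, -0.011, -0.001, -0.002] [0.505 0.317 0.028]
(0.5055, 0.302, 0.008) 120 [0.001, 0.078, 0.002, -0.012, -0.001, -0.006] [0.505 0.315 0.029]
```

View pics/s10.png

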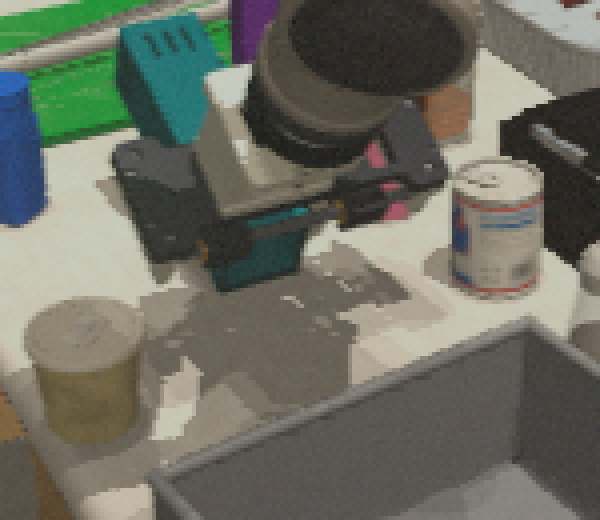

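No jar yet at 113°. Continuing.

Emit:
arm_command:
  motion:
    - [[0, 0.022, 0.002, -0.003, 0, 0, -1], [0, 0.045, 0.002, -0.005, 0, -0.003, -1], [0, 0.045, 0.002, -0.005, 0, -0.003, -1], [0, 0.045, 0.002, -0.005, 0, -0.003, -1], [0, 0.045, 0.002, -0.005, 0, -0.003, -1], [0, 0.045, 0.002, -0.005, 0, -0.003, -1], [0, 0.045, 0.002, -0.005, 0, -0.003, -1]]

```text
time: 10.75
tool_pos: [0.5059, 0.3178, 0.0291]
tool_rot: [-3.135, -0.683, 1.566]
contact_force: [-0.5, 0.3, -5.0]
opening: 0.056
```

Run:
```python
from wp import *
T=np.load("T2.npy"); e=(.5055,.302,.01)
wp2([(e,117,0),(e,120,0),(e,124,0)],T)
s=cam("scene"); save(s,"s11.png",(180,330,160,290),4)
```

```text
10.75 [0.5059 0.3178 0.0291] [ 0.08  0.7   1.8   0.98  0.86 -0.67] 0.056 [-0.5  0.3 -5. ]
(0.5055, 0.302, 0.01) 117 [0.001, -0.0, -0.0, -0.002, -0.001, -0.004] [0.505 0.317 0.03 ]
(0.5055, 0.302, 0.01) 120 [0.001, 0.033, -0.0, -0.003, -0.001, -0.009] [0.505 0.315 0.031]
(0.5055, 0.302, 0.01) 124 [0.001, 0.077, -0.001, -0.005, -0.001, -0.014] [0.505 0.314 0.031]
```

View pics/s11.png

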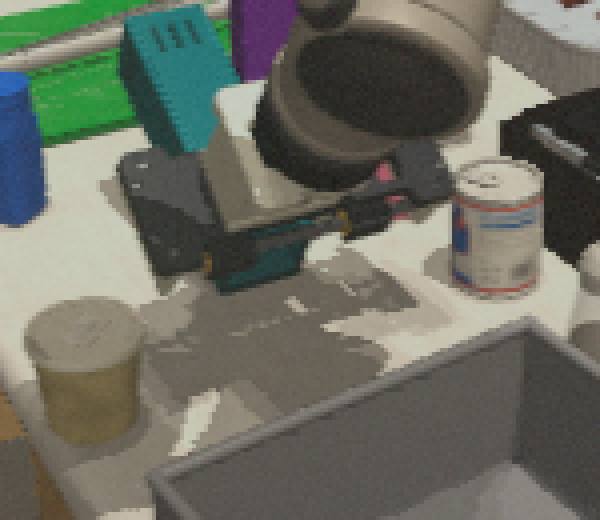

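Run:
```python
from wp import *
s=cam("top"); save(s,"t11.png",(140,300,130,240),5); P=cloud(s)
hsv=cv2.cvtColor(s["image"],cv2.COLOR_RGB2HSV); m=(hsv[...,0]>82)&(hsv[...,0]<98)&(hsv[...,1]>120)&(P[...,2]>.04)
m[:140]=0;m[230:]=0;m[:,:150]=0;m[:,260:]=0; q=P[m]; q=q[np.isfinite(q).all(1)]
print(len(q)); 
A=np.c_[q[:,:2],np.ones(len(q))]; c=np.linalg.lstsq(A,q[:,2],rcond=None)[0]; r=q[:,2]-A@c; k=abs(r)<.006; c=np.linalg.lstsq(A[k],q[k,2],rcond=None)[0]; print(c,np.degrees(np.arctan(c[1])),q[k].min(0),q[k].max(0))
```

```text
1517
[ 0.01345178  0.49214492 -0.08394792] 26.20387053409603 [0.47655546 0.27956132 0.05810413] [0.53340388 0.45281594 0.14445329]
```

View pics/t11.png

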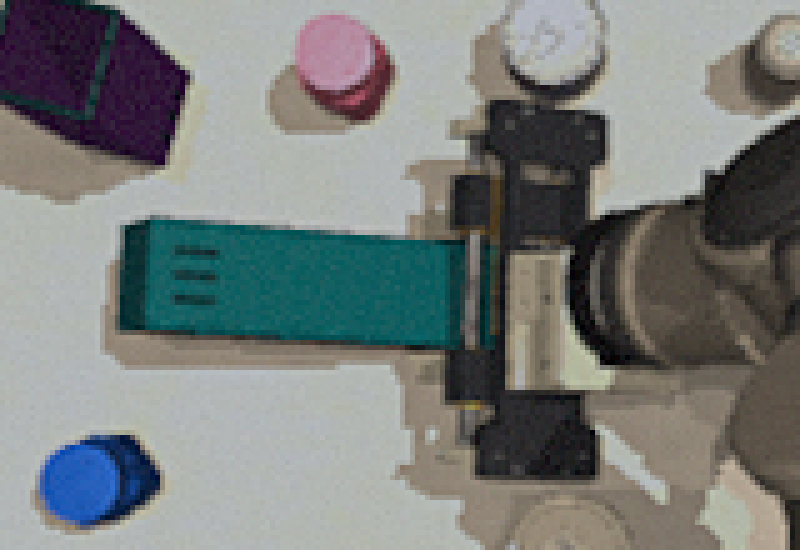

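Run:
```python
from wp import *
T=np.load("T2.npy"); e=(.5055,.31,.03)
wp2([(e,117,0),(e,122,0)],T)
s=cam("scene"); im=s["image"][195:270,215:290]; im=cv2.convertScaleAbs(im,alpha=2.0,beta=20); cv2.imwrite("pics/s12.png",cv2.resize(im[:,:,::-1],None,fx=8,fy=8,interpolation=cv2.INTER_NEAREST))
```

```text
10.85 [0.5059 0.3177 0.029 ] [ 0.08  0.7   1.8   0.98  0.86 -0.67] 0.0556 [-0.2 -0.1 -5.3]
(0.5055, 0.31, 0.03) 117 [0.001, -0.0, -0.001, 0.061, -0.002, -0.039] [0.505 0.325 0.05 ]
(0.5055, 0.31, 0.03) 122 [0.001, 0.055, -0.001, 0.059, -0.002, -0.046] [0.505 0.323 0.051]
```

View pics/s12.png

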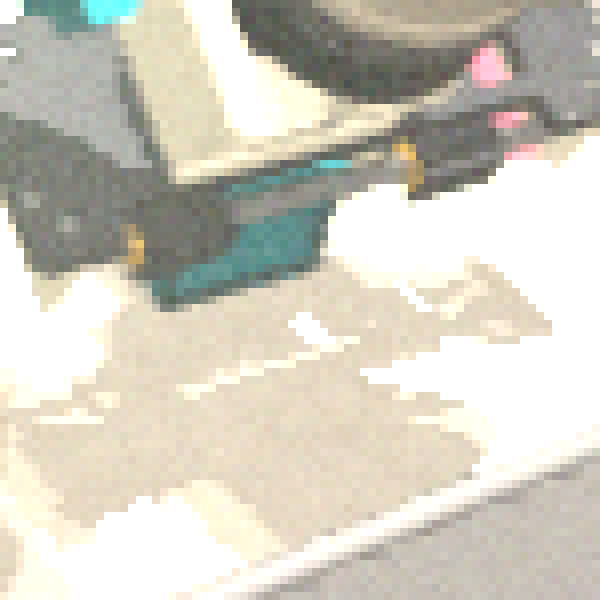

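No jar at the mouth yet (crop (240,260) shows only teal). Measured tilt is 26°. Steepening and raising the mouth slightly.

Emit:
arm_command:
  motion:
    - [[0, 0, 0, 0.02, -0.002, -0.015, -1], [0, 0.03, 0, 0.03, -0.002, -0.025, -1], [0, 0.055, 0, 0.03, -0.002, -0.03, -1], [0, 0.055, 0, 0.03, -0.002, -0.03, -1], [0, 0.055, 0, 0.03, -0.002, -0.03, -1], [0, 0.055, 0, 0.03, -0.002, -0.03, -1], [0, 0.055, 0, 0.03, -0.002, -0.03, -1], [0, 0.055, 0, 0.03, -0.002, -0.03, -1]]

```text
time: 11.7
tool_pos: [0.5054, 0.3192, 0.0419]
tool_rot: [-3.135, -0.77, 1.565]
contact_force: [0.5, 0.1, -4.3]
opening: 0.0556
```

Run:
```python
from wp import *
T=np.load("T2.npy"); e=(.5055,.305,.02)
wp2([(e,122,0),(e,126,0)],T)
s=cam("scene"); im=s["image"][195:270,215:290]; im=cv2.convertScaleAbs(im,alpha=1.6,beta=10); cv2.imwrite("pics/s13.png",cv2.resize(im[:,:,::-1],None,fx=8,fy=8,interpolation=cv2.INTER_NEAREST))
```

```text
11.7 [0.5054 0.3192 0.0419] [ 0.04  0.71  1.82  1.06  0.92 -0.76] 0.0556 [ 0.5  0.1 -4.3]
(0.5055, 0.305, 0.02) 122 [0.001, -0.0, -0.001, -0.005, 0.0, -0.001] [0.505 0.318 0.041]
(0.5055, 0.305, 0.02) 126 [0.001, 0.044, -0.001, -0.007, 0.0, -0.007] [0.505 0.316 0.042]
```

View pics/s13.png

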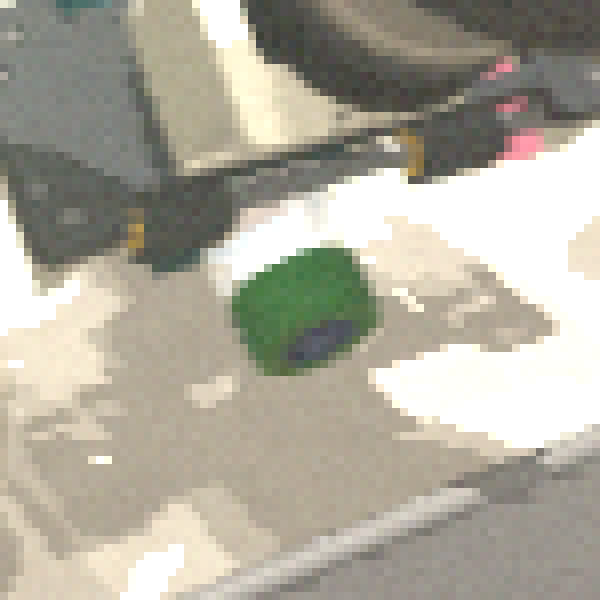

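The jar's green cap is out of the mouth at scene px (253,235), coming out in a controlled way. I'll measure how far it protrudes.

Run:
```python
from wp import *
s=cam("scene");P=cloud(s)
print(ray(s,255,237.5,.02),P[237,255],P[233,252],P[228,252])
hsv=cv2.cvtColor(s["image"],cv2.COLOR_RGB2HSV); m=(hsv[...,0]>45)&(hsv[...,0]<75)&(hsv[...,1]>110)
m[:215]=0;m[260:]=0;m[:,:235]=0;m[:,280:]=0
q=P[m];print(len(q),np.nanmin(q,0),np.nanmax(q,0))
T=np.load("T2.npy")
wp2([((.503,.32,.016),122,0),((.500,.345,.010),122,0),((.498,.37,.008),120,0)],T)
```

```text
[0.50740868 0.24765602 0.02      ] [0.5076709  0.24811247 0.02107425] [0.50013523 0.24812838 0.03473259] [0.5045198  0.25642963 0.04275594]
44 [0.48857385 0.2425892  0.02237396] [0.52218627 0.26305067 0.0464876 ]
11.8 [0.5054 0.3191 0.0418] [ 0.04  0.71  1.82  1.06  0.92 -0.76] 0.0555 [-0.8  0.8 -3.5]
(0.503, 0.32, 0.016) 122 [0.001, -0.0, -0.001, 0.022, -0.008, 0.043] [0.503 0.333 0.037]
(0.5, 0.345, 0.01) 122 [0.001, -0.0, -0.001, 0.067, -0.018, 0.116] [0.5   0.358 0.031]
(0.498, 0.37, 0.008) 120 [0.001, -0.022, -0.001, 0.123, -0.025, 0.181] [0.498 0.383 0.029]
```

Emit:
arm_command:
  motion:
    - [[0, 0, 0, 0.011, -0.004, 0.021, -1], [0, 0, 0, 0.022, -0.008, 0.043, -1], [0, 0, 0, 0.037, -0.012, 0.067, -1], [0, 0, 0, 0.052, -0.015, 0.091, -1], [0, 0, 0, 0.067, -0.018, 0.116, -1], [0, -0.007, 0, 0.085, -0.02, 0.138, -1], [0, -0.014, 0, 0.104, -0.023, 0.16, -1], [0, -0.022, 0, 0.123, -0.025, 0.181, -1]]

```text
time: 12.6
tool_pos: [0.4977, 0.384, 0.0283]
tool_rot: [-3.134, -0.735, 1.564]
contact_force: [0.5, -0.6, -4.3]
opening: 0.0559
```

Run:
```python
from wp import *
s=cam("scene");P=cloud(s)
hsv=cv2.cvtColor(s["image"],cv2.COLOR_RGB2HSV); m=(hsv[...,0]>45)&(hsv[...,0]<75)&(hsv[...,1]>110)
m[:200]=0;m[270:]=0;m[:,:225]=0;m[:,290:]=0
q=P[m];print(len(q),np.nanmin(q,0),np.nanmax(q,0))
save(s,"s14.png",(200,300,180,270),7)
wp2([],np.load("T2.npy"))
```

```text
20 [0.48862676 0.26077691 0.00384085] [0.51970883 0.28359697 0.04182153]
12.65 [0.4975 0.3853 0.0288] [ 0.19  0.73  1.79  1.1   0.83 -0.67] 0.0562 [ 0.1  1.4 -3.4]
```

View pics/s14.png

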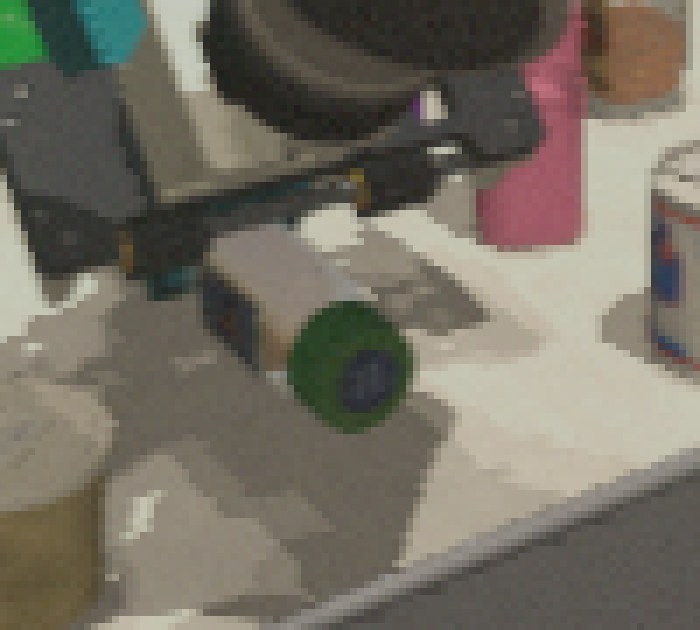

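The jar lies nearly flat at crop (300,320), with the cap end at y≈0.26, and its rear is at or just past the mouth. Backing off 20 mm more before lifting the holder away.

Emit:
arm_command:
  motion:
    - [[0, 0, 0, 0.012, -0.005, 0.011, -1], [0, 0, 0, 0.025, -0.01, 0.022, -1], [0, 0, 0, 0.037, -0.015, 0.033, -1], [0, 0, 0, 0.05, -0.02, 0.045, -1], [0, 0, 0, 0.05, -0.02, 0.045, -1]]

```text
time: 13.15
tool_pos: [0.4915, 0.4039, 0.0284]
tool_rot: [-3.134, -0.735, 1.565]
contact_force: [-0.6, -0.3, -4.5]
opening: 0.0559
```

Run:
```python
from wp import *
s=cam("scene");P=cloud(s)
hsv=cv2.cvtColor(s["image"],cv2.COLOR_RGB2HSV); m=(hsv[...,0]>45)&(hsv[...,0]<75)&(hsv[...,1]>110)
m[:200]=0;m[270:]=0;m[:,:225]=0;m[:,290:]=0
q=P[m];print(len(q),np.nanmin(q,0),np.nanmax(q,0))
save(s,"s15.png",(200,300,180,270),7)
t=cam("top");save(t,"t15.png",(140,300,130,240),5)
wp2([],np.load("T2.npy"))
```

```text
11 [0.4905351  0.26046134 0.01579438] [0.5190397  0.27353126 0.04007554]
13.25 [0.4918 0.4034 0.0283] [ 0.22  0.73  1.78  1.12  0.81 -0.66] 0.0559 [-0.3  0.1 -3.2]
```

View pics/s15.png

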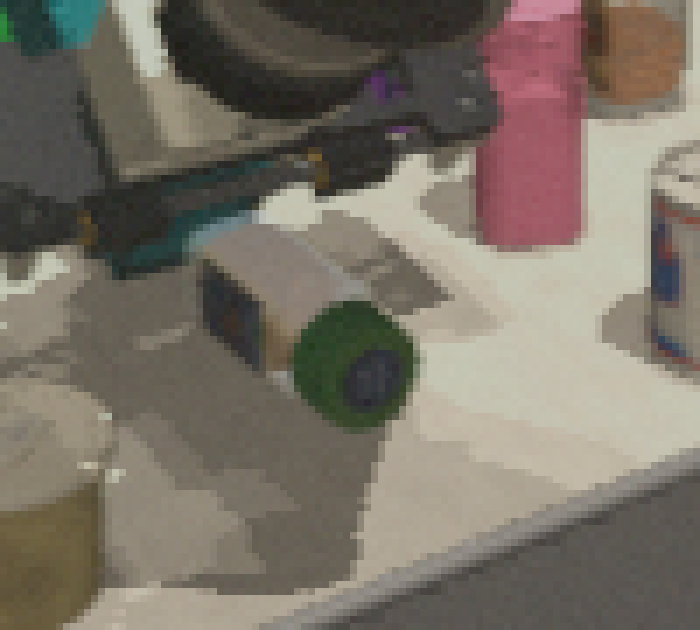

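View pics/t15.png

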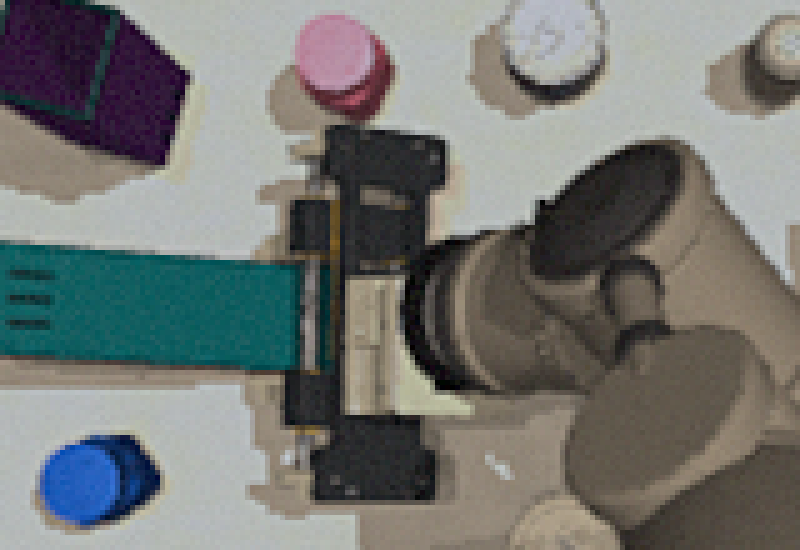

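The jar is fully out, lying flat at crop (300,320), with the mouth behind it. For setting the holder down I need the board edge and the jar's rear position.

Run:
```python
from wp import *
t=cam("top");P=cloud(t);hsv=cv2.cvtColor(t["image"],cv2.COLOR_RGB2HSV)
g=(hsv[...,0]>50)&(hsv[...,0]<75)&(hsv[...,1]>150)
for v in (170,185,200,210,220):
    u=np.where(g[v,100:175])[0].max()+100; print(v,u,P[v,u].round(4),P[v,u+3].round(4))
s=cam("scene");P=cloud(s)
for uv in [(222,216),(228,222),(234,215),(236,222),(241,216)]: print(uv,P[uv[1],uv[0]].round(4))
```

```text
170 136 [0.5523 0.567  0.0082] [0.5531 0.5602 0.0025]
185 130 [0.5099 0.5807 0.0119] [0.5031 0.5379 0.1322]
200 129 [0.4685 0.5819 0.0109] [0.4661 0.5416 0.1222]
210 134 [0.4414 0.5675 0.0086] [ 0.4416  0.5623 -0.0024]
220 134 [0.4139 0.5662 0.0091] [ 0.4138  0.5617 -0.0048]
(222, 216) [0.4823 0.3939 0.012 ]
(228, 222) [0.4803 0.3479 0.0183]
(234, 215) [0.493  0.3358 0.0415]
(236, 222) [0.4862 0.3089 0.0371]
(241, 216) [0.5066 0.3231 0.0412]
```

Board edge is at y≈0.565 and the jar rear at ≈0.36, so the holder fits flat with its mouth at y 0.368 and base at 0.558. Laying it flat there.

Run:
```python
from wp import *
T=np.load("T2.npy"); 
wp2([((.493,.376,.014),114,0),((.495,.373,.014),107,0),((.496,.371,.013),99,0),((.496,.369,.012),91,0),((.496,.3685,.006),90,0),((.496,.3685,.002),90,0)],T)
```

```text
13.35 [0.492  0.4031 0.0283] [ 0.22  0.73  1.78  1.12  0.81 -0.66] 0.056 [-0.4  0.2 -4.1]
(0.493, 0.376, 0.014) 114 [0.001, -0.067, -0.001, -0.018, 0.003, -0.037] [0.493 0.392 0.033]
(0.495, 0.373, 0.014) 107 [0.0, -0.145, -0.0, -0.025, 0.01, -0.034] [0.495 0.391 0.031]
(0.496, 0.371, 0.013) 99 [-0.0, -0.234, -0.0, -0.032, 0.013, -0.025] [0.496 0.391 0.027]
(0.496, 0.369, 0.012) 91 [-0.001, -0.322, 0.0, -0.042, 0.013, -0.016] [0.496 0.391 0.023]
(0.496, 0.3685, 0.006) 90 [-0.001, -0.334, 0.0, -0.057, 0.013, -0.0] [0.496 0.39  0.017]
(0.496, 0.3685, 0.002) 90 [-0.001, -0.334, 0.0, -0.066, 0.013, 0.009] [0.496 0.39  0.013]
```

Emit:
arm_command:
  motion:
    - [[0, -0.067, 0, -0.018, 0.003, -0.037, -1], [0, -0.105, 0, -0.022, 0.007, -0.036, -1], [0, -0.145, 0, -0.025, 0.01, -0.034, -1], [0, -0.19, 0, -0.029, 0.012, -0.03, -1], [0, -0.234, 0, -0.032, 0.013, -0.025, -1], [0, -0.28, 0, -0.037, 0.013, -0.02, -1], [0, -0.322, 0, -0.042, 0.013, -0.016, -1], [0, -0.334, 0, -0.05, 0.013, -0.008, -1]]

```text
time: 14.15
tool_pos: [0.4956, 0.3915, 0.0205]
tool_rot: [-3.136, -0.21, 1.569]
contact_force: [0.0, -0.1, -3.8]
opening: 0.0563
```

Run:
```python
from wp import *
T=np.load("T2.npy"); 
wp2([((.496,.3685,.004),90,0),((.496,.3685,.0),90,0)],T)
s=cam("scene");save(s,"s16.png",(180,330,160,290),5)
t=cam("top");save(t,"t16.png",(120,280,130,240),5)
```

```text
14.15 [0.4956 0.3915 0.0205] [0.45 0.7  1.56 0.27 0.81 0.27] 0.0563 [ 0.  -0.1 -3.8]
(0.496, 0.3685, 0.004) 90 [-0.001, 0.001, 0.001, -0.007, 0.001, 0.017] [0.496 0.39  0.015]
(0.496, 0.3685, 0.0) 90 [-0.001, 0.001, 0.001, -0.01, 0.001, 0.03] [0.496 0.39  0.011]
```

View pics/s16.png

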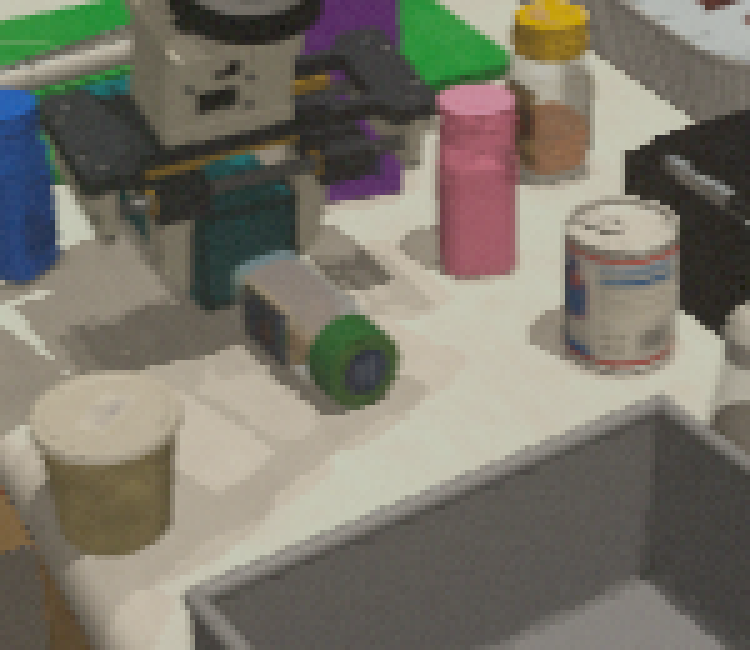

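View pics/t16.png

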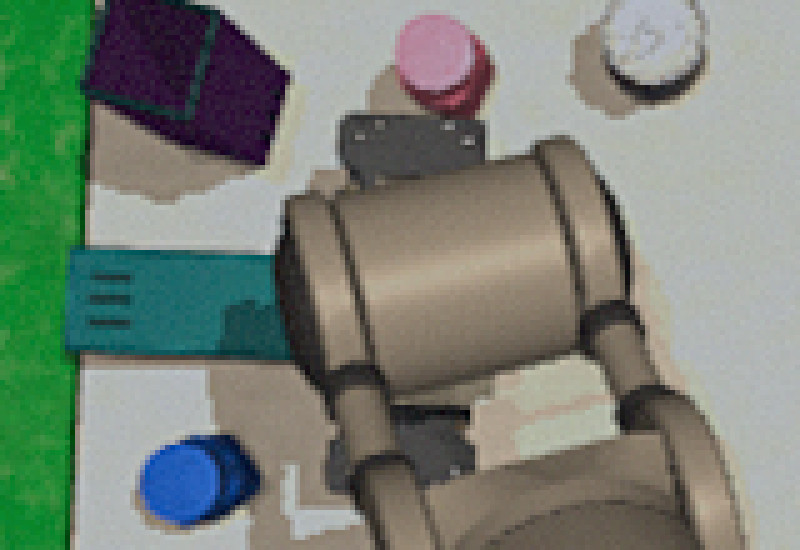

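The jar lies free in front of the mouth, and the base edge back-projects to y≈0.556, short of the board. Lowering to contact.

Emit:
arm_command:
  motion:
    - [[0, 0, 0, -0.004, 0, 0.01, -1], [0, 0, 0, -0.007, 0, 0.018, -1], [0, 0, 0, -0.008, 0, 0.024, -1], [0, 0, 0, -0.009, 0, 0.029, -1], [0, 0, 0, -0.009, 0, 0.029, -1]]

```text
time: 14.75
tool_pos: [0.4959, 0.3895, 0.0113]
tool_rot: [-3.136, -0.211, 1.568]
contact_force: [-0.8, -1.0, -0.9]
opening: 0.0556
```

Emit:
arm_command:
  motion:
    - [[0, 0, 0, 0, 0, 0.003, -1], [0, 0, 0, 0, 0, 0.004, -1]]

```text
time: 14.95
tool_pos: [0.496, 0.3897, 0.011]
tool_rot: [-3.137, -0.211, 1.568]
contact_force: [-4.1, -8.8, 9.9]
opening: 0.0557
```

Emit:
arm_command:
  motion:
    - [[0, 0, 0, 0, 0, 0, 0.3], [0, 0, 0, 0, 0, 0, 0.6], [0, 0, 0, 0, 0, 0, 0.6], [0, 0, 0, 0, 0, -0.05, 0.6], [0, 0, 0, 0, 0, -0.15, 0.6], [0, 0, 0, 0, 0, -0.27, 0.6], [0, 0, 0, 0, 0, -0.4, 0.6], [0, 0, 0, 0, 0, -0.5, 0.6]]

```text
time: 15.75
tool_pos: [0.497, 0.3584, 0.1601]
tool_rot: [-3.139, -0.212, 1.568]
contact_force: [0.6, 1.0, 0.2]
opening: 0.0736
```

Run:
```python
from wp import *
wp2([],np.load("T2.npy"))
t=cam("top");save(t,"t17.png",(120,280,130,240),5)
s=cam("scene");save(s,"s17.png",(180,330,160,290),5)
```

```text
15.75 [0.497  0.3584 0.1601] [0.4  0.5  1.49 0.22 1.08 0.3 ] 0.0736 [0.6 1.  0.2]
```

View pics/t17.png

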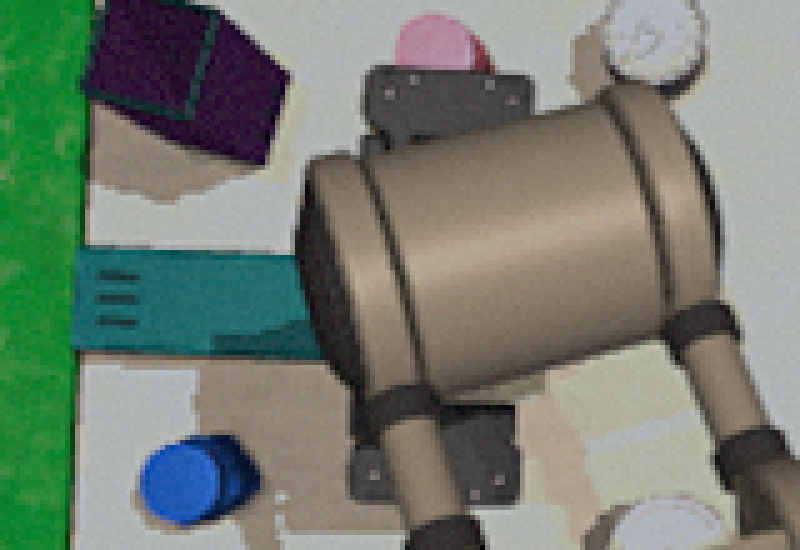

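View pics/s17.png

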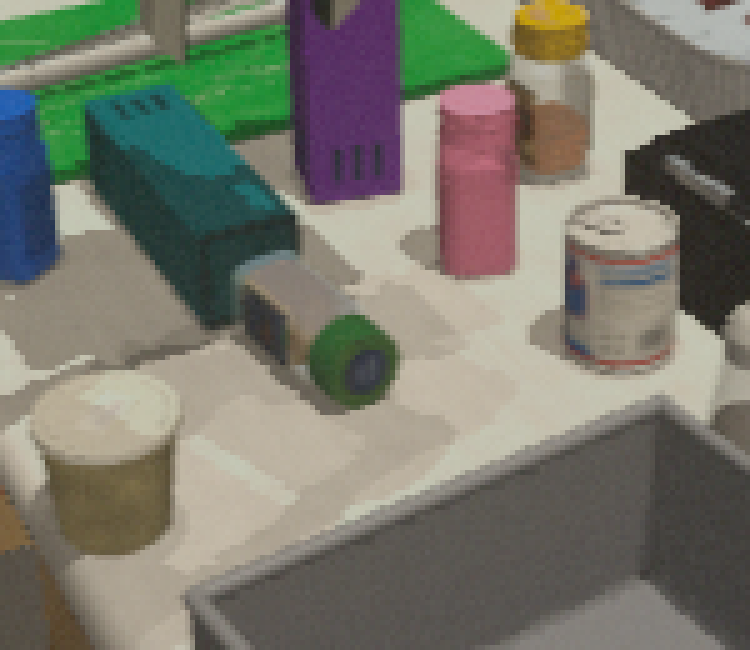

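The holder is flat and the jar lies in front of it. Moving the hand aside for a clear top view.

Run:
```python
from wp import *
R=toolR(0,np.array([1.,0,0])); print(rel(R,[.46,.13,.26]))
```

```text
[0.003, -0.137, -0.001, -0.677, -0.127, -0.48]
```

Emit:
arm_command:
  motion:
    - [[0, 0, 0, -0.03, -0.02, -0.15, 1], [0, -0.05, 0, -0.15, -0.05, -0.3, 1], [0, -0.1, 0, -0.32, -0.07, -0.4, 1], [0, -0.137, 0, -0.5, -0.1, -0.48, 1], [0.003, -0.137, 0, -0.677, -0.127, -0.48, 1], [0.003, -0.137, 0, -0.677, -0.127, -0.48, 1], [0.003, -0.137, 0, -0.677, -0.127, -0.48, 1]]

```text
time: 16.55
tool_pos: [0.4577, 0.1272, 0.2552]
tool_rot: [-3.131, 0.005, 1.566]
contact_force: [-0.5, 0.1, -0.9]
opening: 0.0919
```

Run:
```python
from wp import *
wp2([],np.load("T2.npy"))
t=cam("top");save(t,"t18.png",(120,280,130,240),5);save(t,"t18b.png")
P=cloud(t);Z=P[...,2];U,V=np.meshgrid(range(512),range(384))
m=(U>205)&(U<260)&(V>165)&(V<200)&(Z>.03)&(Z<.048)
n,l,st,c=cv2.connectedComponentsWithStats(m.astype(np.uint8)); i=1+st[1:,4].argmax(); q=P[l==i]
print(len(q),q.min(0),q.max(0),cv2.minAreaRect(q[:,:2].astype(np.float32)))
m=(U>120)&(U<235)&(V>160)&(V<205)&(Z>.05)&(Z<.065); q=P[m]; print("holder",q.min(0),q.max(0),np.median(q,0),cv2.minAreaRect(q[:,:2].astype(np.float32)))
```

```text
16.55 [0.4577 0.1272 0.2552] [ 0.11  0.23  1.59 -0.    1.32  0.12] 0.0919 [-0.5  0.1 -0.9]
527 [0.47911789 0.26472248 0.03006879] [0.52505717 0.36301899 0.047201  ] ((0.5022746324539185, 0.3145003914833069), (0.04231937602162361, 0.09850206226110458), 6.3633904457092285)
holder [0.46638292 0.36766941 0.05061477] [0.57431598 0.55800868 0.06403485] [0.49480572 0.46247308 0.05627403] ((0.5206170678138733, 0.46250781416893005), (0.19054876267910004, 0.10710906237363815), 89.19367218017578)
```

View pics/t18.png

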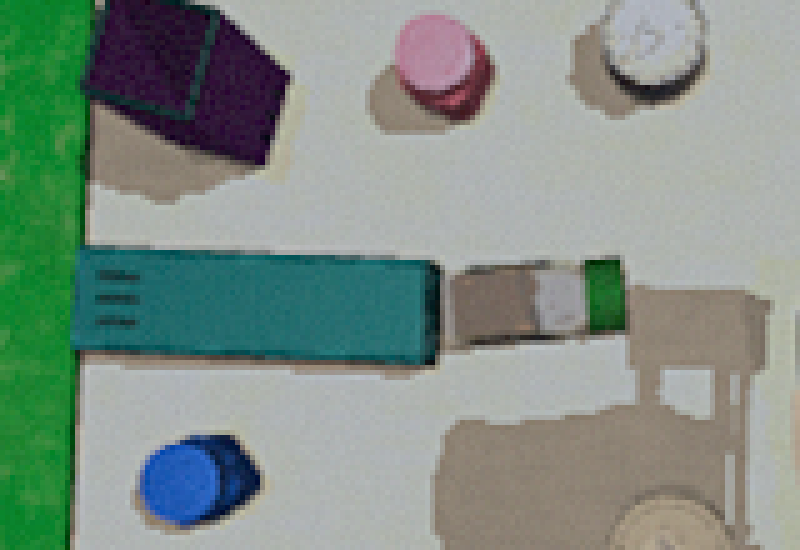

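View pics/t18b.png

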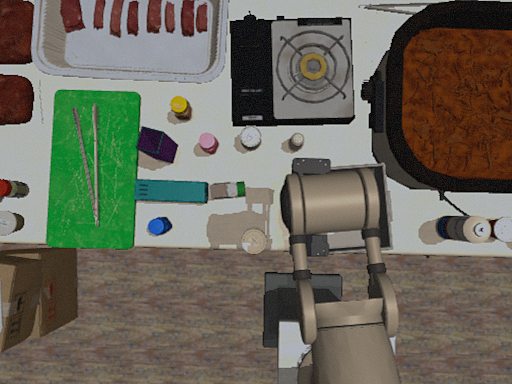

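Clear top view: the jar lies free at top px (227,190), centre (0.502, 0.3145), 42x99 mm, long axis at ~96.4°, about 5 mm in front of the holder mouth. The holder is flat, spanning y 0.368–0.558. The bystanders look unmoved. Approaching for the jar grasp.

Run:
```python
from wp import *
a=np.radians(6.4);R=toolR(0,np.array([np.cos(a),np.sin(a),0])); print(rel(R,[.502,.316,.12]),rel(R,[.502,.316,.015]))
s=cam("scene");P=cloud(s);Z=P[...,2]
q=P[(Z>.083)&(Z<.095)&(P[...,1]<.115)&(P[...,1]>-.15)&(P[...,0]>.33)&(P[...,0]<.6)]
print(len(q),q.min(0),q.max(0),cv2.minAreaRect(q[:,:2].astype(np.float32)))
```

```text
[-0.007, 0.002, -0.074, 0.627, 0.148, 0.447] [-0.007, 0.002, -0.074, 0.628, 0.152, 0.797]
2066 [ 0.34162618 -0.14980835  0.08300514] [0.58182339 0.09133626 0.09478857] ((0.4639352560043335, -0.03727951645851135), (0.22383582592010498, 0.23875920474529266), 5.84534215927124)
```

Emit:
arm_command:
  motion:
    - [[0, 0, -0.03, 0.15, 0.04, 0.05, 1], [0, 0, -0.05, 0.31, 0.08, 0.12, 1], [0, 0, -0.074, 0.46, 0.12, 0.25, 1], [-0.005, 0.002, -0.074, 0.56, 0.148, 0.38, 1], [-0.007, 0.002, -0.074, 0.627, 0.148, 0.447, 1], [-0.007, 0.002, -0.074, 0.627, 0.148, 0.447, 1], [-0.007, 0.002, -0.074, 0.627, 0.148, 0.447, 1]]
  grip_force: 20

```text
time: 17.35
tool_pos: [0.5009, 0.3187, 0.1187]
tool_rot: [-3.14, 0.001, 1.689]
contact_force: [0.3, 0.6, -0.0]
opening: 0.0922
```

Run:
```python
from wp import *
a=np.radians(6.4);R=toolR(0,np.array([np.cos(a),np.sin(a),0])); o,R0,p0=cur(); print(p0,rel(R,[.502,.316,.015]))
s=cam("scene");save(s,"s19.png",(180,330,130,270),5)
```

```text
[0.50087006 0.31874761 0.11871512] [-0.001, 0.001, 0.004, -0.009, 0.003, 0.346]
```

View pics/s19.png

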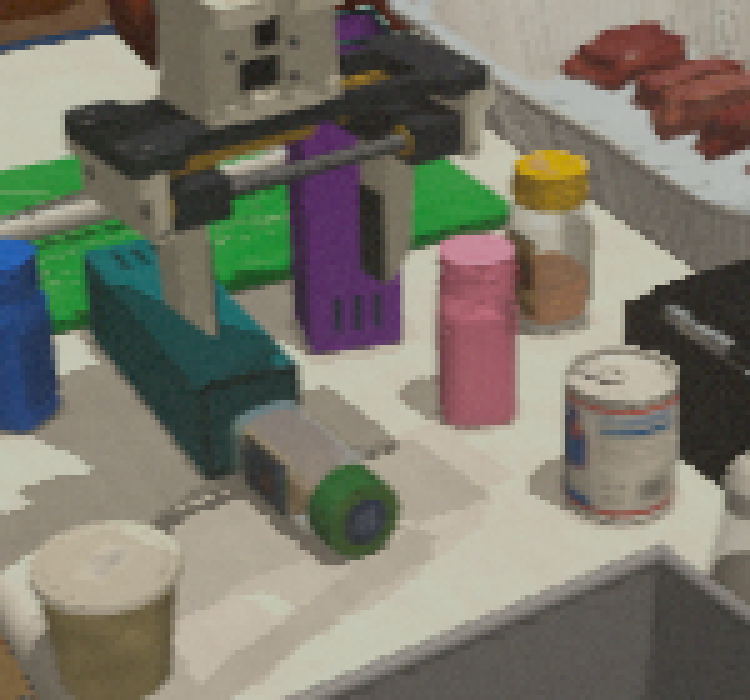

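The gripper is above the jar, open and aligned with it (fingers at crop (190,290) and (390,240)). Descending.

Emit:
arm_command:
  motion:
    - [[0, 0, 0.004, -0.009, 0.003, 0.08, 1], [0, 0, 0.004, -0.009, 0.003, 0.16, 1], [0, 0, 0.004, -0.009, 0.003, 0.24, 1], [0, 0, 0.004, -0.009, 0.003, 0.3, 1], [0, 0, 0.004, -0.009, 0.003, 0.335, 1], [0, 0, 0.004, -0.009, 0.003, 0.346, 1], [0, 0, 0.004, -0.009, 0.003, 0.346, 1]]

```text
time: 18.1
tool_pos: [0.5037, 0.3147, 0.0168]
tool_rot: [3.14, 0.0, 1.679]
contact_force: [-0.1, -0.4, -0.2]
opening: 0.092
```

Emit:
arm_command:
  motion:
    - [[0, 0, 0, 0, 0, 0, 0.3], [0, 0, 0, 0, 0, 0, 0.1], [0, 0, 0, 0, 0, 0, -1], [0, 0, 0, 0, 0, 0, -1], [0, 0, 0, 0, 0, 0, -1], [0, 0, 0, 0, 0, 0, -1]]
  grip_force: 20

```text
time: 18.7
tool_pos: [0.503, 0.3148, 0.0159]
tool_rot: [3.141, 0.001, 1.68]
contact_force: [-0.9, -0.7, 0.2]
opening: 0.0484
```

Emit:
arm_command:
  motion:
    - [[0, 0, 0, 0, 0, -0.03, -1], [0, 0, 0, 0, 0, -0.07, -1], [0, 0, 0, 0, 0, -0.12, -1], [0, 0, 0, 0, 0, -0.2, -1], [0, 0, 0, 0, 0, -0.3, -1], [0, 0, 0, 0, 0, -0.42, -1], [0, 0, 0, 0, 0, -0.52, -1], [0, 0, 0, 0, 0, -0.52, -1]]

```text
time: 19.5
tool_pos: [0.5052, 0.316, 0.1778]
tool_rot: [3.131, -0.003, 1.68]
contact_force: [0.2, 0.4, -0.6]
opening: 0.0413
```

Run:
```python
from wp import *
wp2([],np.load("T2.npy"))
s=cam("scene");save(s,"s20.png",(150,400,60,310),2.4)
t=cam("top");P=cloud(t);Z=P[...,2]
m=(Z>.083)&(Z<.097)&(P[...,1]<.12)&(P[...,1]>-.125)&(P[...,0]>.33)&(P[...,0]<.6)
n,l,st,c=cv2.connectedComponentsWithStats(m.astype(np.uint8)); i=1+st[1:,4].argmax(); q=P[l==i]
a=np.radians(5.8); ex=np.array([np.cos(a),np.sin(a)]); ey=np.array([-np.sin(a),np.cos(a)])
A=q[:,:2]@ex; B=q[:,:2]@ey; print(len(q),np.percentile(A,[.5,2,98,99.5]),np.percentile(B,[.5,2,98,99.5]))
m=(Z>.002)&(Z<.02)&(P[...,1]<.1)&(P[...,1]>-.1)&(P[...,0]>.37)&(P[...,0]<.55)
import collections
F=P[(abs(Z-.005)<.004)][:,:2]; 
save(t,"t20.png",(280,420,150,270),5)
```

```text
19.5 [0.5052 0.316  0.1778] [ 0.43  0.51  1.4  -0.    1.22  0.32] 0.0413 [ 0.2  0.4 -0.6]
999 [0.34437983 0.34504946 0.56720612 0.56795341] [-0.15567203 -0.15410756  0.03854919  0.04096942]
```

View pics/s20.png

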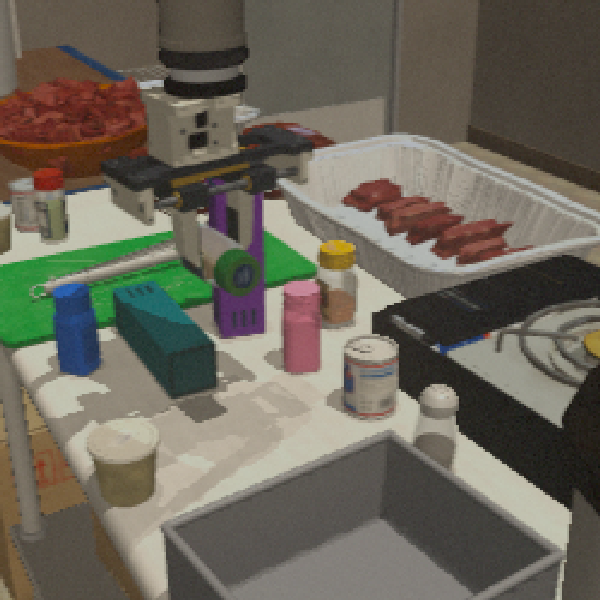

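View pics/t20.png

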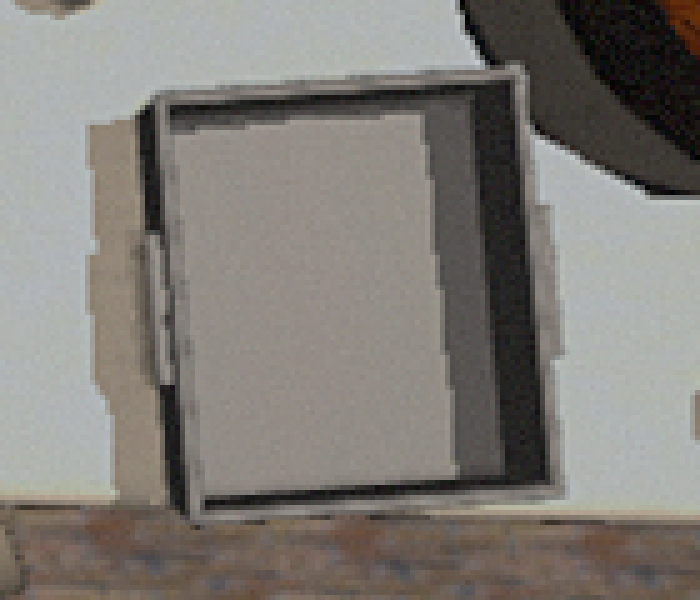

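The jar is held (opening 41.3 mm) and the tub centre is (0.4596, −0.0117), yaw 5.8° (size check: 223x193 mm including edge noise). Checking how the jar sits in the grip.

Run:
```python
from wp import *
o,R0,p0=cur()
s=cam("scene");P=cloud(s);hsv=cv2.cvtColor(s["image"],cv2.COLOR_RGB2HSV); m=(hsv[...,0]>40)&(hsv[...,0]<78)&(hsv[...,1]>90)
sel=m&(P[...,2]>.12)&(P[...,1]<.30); q=P[sel]
print(len(q),np.nanmin(q,0),np.nanmax(q,0),np.nanmedian(q,0),"tcp",p0)
save(s,"s21.png",(215,275,145,195),12)
a=np.radians(5.8);R=toolR(0,np.array([np.cos(a),np.sin(a),0]))
for p in [(.47,.15,.20),(.4596,-.012,.20),(.4596,-.012,.05)]: print(p,rel(R,p))
```

```text
335 [ 0.04220664 -0.33749931  0.14846456] [0.84896582 0.28625514 0.22659449] [0.50526572 0.26155764 0.19019676] tcp [0.50295086 0.3149192  0.17292564]
(0.47, 0.15, 0.2) [-0.0, 0.001, 0.005, -0.534, -0.167, -0.094]
(0.4596, -0.012, 0.2) [-0.0, 0.001, 0.005, -1.067, -0.26, -0.093]
(0.4596, -0.012, 0.05) [-0.0, 0.001, 0.005, -1.066, -0.26, 0.407]
```

View pics/s21.png

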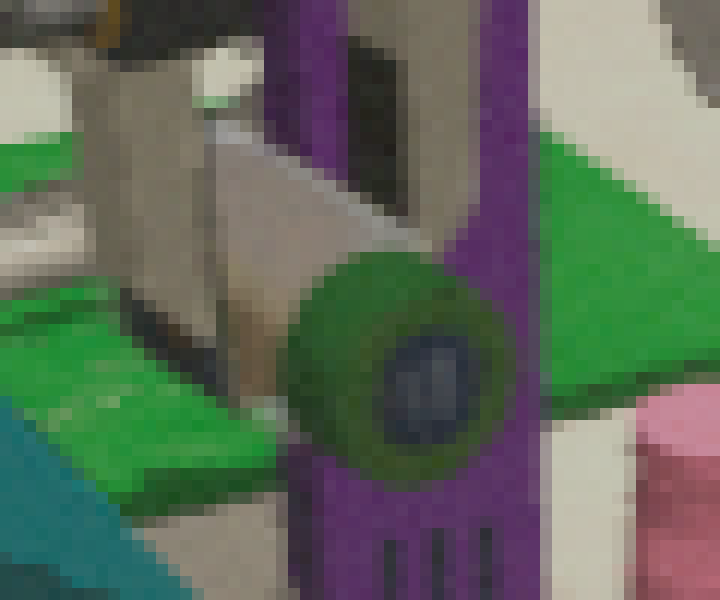

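Run:
```python
from wp import *
s=cam("scene");P=cloud(s);hsv=cv2.cvtColor(s["image"],cv2.COLOR_RGB2HSV); m=(hsv[...,0]>40)&(hsv[...,0]<80)&(hsv[...,1]>70)
m=m&(P[...,1]>.24)&(P[...,1]<.295)&(P[...,2]>.12); q=P[m]; print(len(q),q.min(0),q.max(0))
f=P[174:181,248:254].reshape(-1,3); print(f.min(0),f.max(0),np.median(f,0))
A=np.c_[f[:,[0,2]],np.ones(len(f))]; print(np.linalg.lstsq(A,f[:,1],rcond=None)[0]); print(cur()[2])
# jar top face
g=P[158:168,234:246].reshape(-1,3); print(g.round(3)[::8])
```

```text
202 [0.48427829 0.25927044 0.15259169] [0.52418544 0.29235029 0.19267698]
[0.50117577 0.26072181 0.16311022] [0.51518729 0.26559185 0.18242995] [0.50852654 0.26294158 0.17272175]
[ 0.08752644 -0.03388034  0.22425882]
[0.50207926 0.31451352 0.17084803]
[[0.503 0.339 0.193]
 [0.58  0.465 0.134]
 [0.51  0.332 0.192]
 [0.5   0.334 0.191]
 [0.581 0.467 0.127]
 [0.506 0.323 0.191]
 [0.495 0.322 0.191]
 [0.51  0.309 0.192]
 [0.501 0.313 0.19 ]
 [0.491 0.312 0.19 ]
 [0.506 0.301 0.191]
 [0.496 0.303 0.19 ]
 [0.487 0.305 0.189]
 [0.502 0.292 0.19 ]
 [0.491 0.291 0.19 ]]
```

The jar is level within ~2°, with its underside ~19 mm below the TCP. Carrying it over the tub.

Emit:
arm_command:
  motion:
    - [[0, 0, 0, -0.06, -0.02, -0.094, -1], [0, 0, 0.005, -0.15, -0.05, -0.094, -1], [0, 0, 0.005, -0.25, -0.08, -0.094, -1], [0, 0, 0.005, -0.36, -0.11, -0.094, -1], [0, 0, 0.005, -0.47, -0.14, -0.094, -1], [0, 0, 0.005, -0.58, -0.17, -0.094, -1], [0, 0, 0.005, -0.69, -0.195, -0.094, -1], [0, 0, 0.005, -0.78, -0.21, -0.094, -1]]

```text
time: 20.5
tool_pos: [0.4644, 0.0739, 0.199]
tool_rot: [-3.139, 0.001, 1.671]
contact_force: [0.0, 0.1, -2.0]
opening: 0.0413
```

Run:
```python
from wp import *
a=np.radians(5.8);R=toolR(0,np.array([np.cos(a),np.sin(a),0])); wp2([],np.load("T2.npy"))
for p in [(.4596,-.008,.20),(.4596,-.008,.07)]: print(p,rel(R,p))
```

```text
20.5 [0.4644 0.0739 0.199 ] [-0.    0.27  1.71 -0.    1.16 -0.11] 0.0413 [ 0.   0.1 -2. ]
(0.4596, -0.008, 0.2) [-0.002, 0.0, -0.0, -0.27, -0.043, -0.003]
(0.4596, -0.008, 0.07) [-0.002, 0.0, -0.0, -0.27, -0.042, 0.43]
```

Emit:
arm_command:
  motion:
    - [[0, 0, 0, -0.08, -0.013, 0, -1], [0, 0, 0, -0.16, -0.026, 0, -1], [0, 0, 0, -0.22, -0.036, 0, -1], [0, 0, 0, -0.27, -0.043, 0, -1], [0, 0, 0, -0.27, -0.043, 0.08, -1], [0, 0, 0, -0.27, -0.043, 0.18, -1], [0, 0, 0, -0.27, -0.043, 0.28, -1], [0, 0, 0, -0.27, -0.043, 0.35, -1]]

```text
time: 21.3
tool_pos: [0.4593, -0.0063, 0.0925]
tool_rot: [-3.138, -0.001, 1.672]
contact_force: [0.8, -0.6, -1.4]
opening: 0.041
```

Run:
```python
from wp import *
a=np.radians(5.8);R=toolR(0,np.array([np.cos(a),np.sin(a),0])); wp2([],np.load("T2.npy"))
for p in [(.4596,-.008,.04),(.4596,-.008,.025)]: print(p,rel(R,p))
t=cam("top");save(t,"t22.png",(270,430,150,270),5)
t=cam("scene");save(t,"s22.png",(190,410,140,380),2.5)
```

```text
21.3 [ 0.4593 -0.0063  0.0925] [-0.18  0.39  1.88 -0.    0.88 -0.28] 0.041 [ 0.8 -0.6 -1.4]
(0.4596, -0.008, 0.04) [-0.002, -0.0, -0.0, -0.006, 0.001, 0.175]
(0.4596, -0.008, 0.025) [-0.002, -0.0, -0.0, -0.006, 0.001, 0.225]
```

View pics/t22.png

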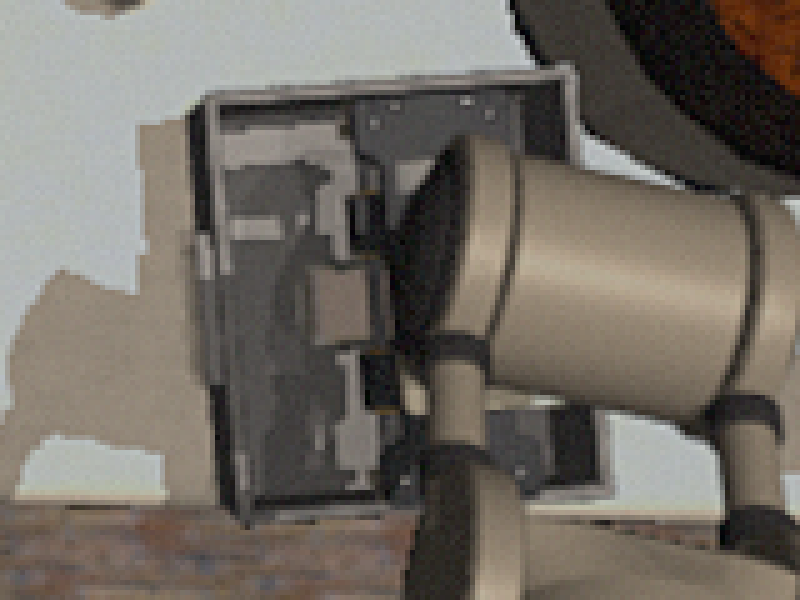

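View pics/s22.png

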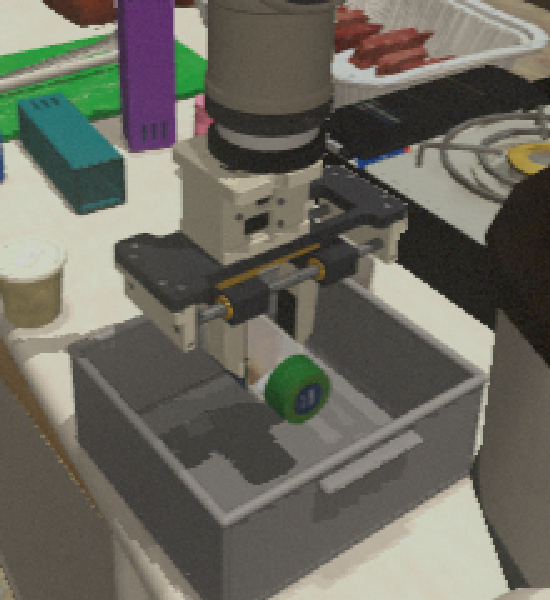

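The jar is inside the tub outline and still level (scene crop (300,385)), with the gripper body aligned to the tub. Lowering gently.

Emit:
arm_command:
  motion:
    - [[0, 0, 0, -0.006, 0, 0.05, -1], [0, 0, 0, -0.006, 0, 0.1, -1], [0, 0, 0, -0.006, 0, 0.145, -1], [0, 0, 0, -0.006, 0, 0.175, -1], [0, 0, 0, -0.006, 0, 0.19, -1], [0, 0, 0, -0.006, 0, 0.2, -1], [0, 0, 0, -0.006, 0, 0.205, -1], [0, 0, 0, -0.006, 0, 0.205, -1]]

```text
time: 22.2
tool_pos: [0.4615, -0.0084, 0.034]
tool_rot: [3.141, 0.001, 1.672]
contact_force: [0.3, -0.2, -1.0]
opening: 0.0411
```

Emit:
arm_command:
  motion:
    - [[0, 0, 0, 0, 0, 0.004, -1], [0, 0, 0, 0, 0, 0.008, -1], [0, 0, 0, 0, 0, 0.011, -1], [0, 0, 0, 0, 0, 0.011, -1]]

```text
time: 22.6
tool_pos: [0.4613, -0.0083, 0.0304]
tool_rot: [3.141, 0.001, 1.672]
contact_force: [0.8, -0.5, -2.1]
opening: 0.0412
```

Emit:
arm_command:
  motion:
    - [[0, 0, 0, 0, 0, 0.004, -1], [0, 0, 0, 0, 0, 0.008, -1], [0, 0, 0, 0, 0, 0.011, -1], [0, 0, 0, 0, 0, 0.011, -1]]

```text
time: 23.0
tool_pos: [0.4613, -0.0084, 0.0272]
tool_rot: [3.141, 0.001, 1.672]
contact_force: [-0.3, 0.6, -0.8]
opening: 0.0411
```

Run:
```python
from wp import *
wp2([],np.load("T2.npy"))
s=cam("scene");P=cloud(s);hsv=cv2.cvtColor(s["image"],cv2.COLOR_RGB2HSV); m=(hsv[...,0]>40)&(hsv[...,0]<80)&(hsv[...,1]>70)
m=m&(P[...,1]>-.1)&(P[...,1]<.06)&(P[...,0]>.4)&(P[...,0]<.54); q=P[m]; print(len(q),q.min(0),q.max(0),np.percentile(q[:,2],[3,97]))
```

```text
23.0 [ 0.4613 -0.0084  0.0272] [-0.18  0.51  1.93 -0.    0.7  -0.28] 0.0411 [-0.3  0.6 -0.8]
310 [ 0.4335559  -0.06215774  0.01699366] [0.48222884 0.01947867 0.30398423] [0.02377816 0.04745619]
```

Emit:
arm_command:
  motion:
    - [[0, 0, 0, 0, 0, 0.004, -1], [0, 0, 0, 0, 0, 0.007, -1], [0, 0, 0, 0, 0, 0.007, -1]]

```text
time: 23.35
tool_pos: [0.4619, -0.0084, 0.0264]
tool_rot: [3.139, 0.001, 1.672]
contact_force: [-3.2, 1.5, 15.1]
opening: 0.0414
```

Emit:
arm_command:
  motion:
    - [[0, 0, 0, 0, 0, 0.004, -1], [0, 0, 0, 0, 0, 0.004, -1], [0, 0, 0, 0, 0, 0.004, -1]]

```text
time: 23.65
tool_pos: [0.4626, -0.0083, 0.0255]
tool_rot: [3.138, 0.001, 1.672]
contact_force: [-1.8, 2.1, 15.5]
opening: 0.0407
```

Contact with the tub floor (~15 N). Easing off slightly and opening a little.

Emit:
arm_command:
  motion:
    - [[0, 0, 0, 0, 0, -0.003, -1], [0, 0, 0, 0, 0, -0.003, -0.05], [0, 0, 0, 0, 0, -0.003, 0.2], [0, 0, 0, 0, 0, -0.003, 0.3], [0, 0, 0, 0, 0, -0.003, 0.3]]

```text
time: 24.15
tool_pos: [0.4611, -0.0084, 0.0245]
tool_rot: [-3.141, 0.001, 1.672]
contact_force: [0.7, -0.1, -0.8]
opening: 0.0587
```

Run:
```python
from wp import *
wp2([],np.load("T2.npy"))
t=cam("scene");save(t,"s23.png",(190,410,140,380),2.5)
```

```text
24.15 [ 0.4611 -0.0084  0.0245] [-0.18  0.51  1.94 -0.    0.69 -0.28] 0.0587 [ 0.7 -0.1 -0.8]
```

View pics/s23.png

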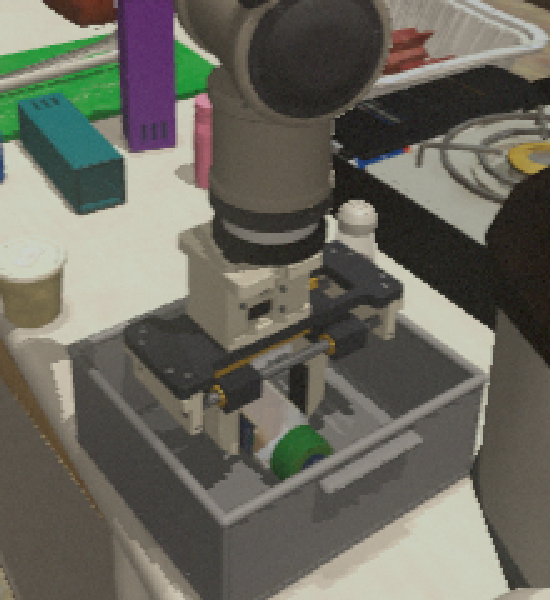

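Released: the force is back to zero and the jar lies on the tub floor. Withdrawing straight up.

Emit:
arm_command:
  motion:
    - [[0, 0, 0, 0, 0, 0, 0.6], [0, 0, 0, 0, 0, -0.03, 0.6], [0, 0, 0, 0, 0, -0.1, 0.6], [0, 0, 0, 0, 0, -0.22, 0.6], [0, 0, 0, 0, 0, -0.36, 0.6], [0, 0, 0, 0, 0, -0.52, 0.6], [0, 0, 0, 0, 0, -0.68, 0.6], [0, 0, 0, 0, 0, -0.8, 0.6]]

```text
time: 25.0
tool_pos: [0.4613, -0.0082, 0.2687]
tool_rot: [3.137, 0.002, 1.672]
contact_force: [0.6, -0.8, 0.3]
opening: 0.0733
```

Emit:
arm_command:
  motion:
    - [[0, 0, 0, 0.1, 0, 0, 0.6], [0, 0, 0, 0.22, 0, 0, 0.6], [0, 0, 0, 0.36, 0, 0, 0.6], [0, 0, 0, 0.5, 0, 0, 0.6], [0, 0, 0, 0.62, 0, 0, 0.6], [0, 0, 0, 0.7, 0, 0, 0.6], [0, 0, 0, 0.7, 0, 0, 0.6]]

```text
time: 25.7
tool_pos: [0.4392, 0.2032, 0.2652]
tool_rot: [3.141, -0.0, 1.676]
contact_force: [0.3, 0.4, 0.0]
opening: 0.0733
```

Run:
```python
from wp import *
wp2([],np.load("T2.npy"))
t=cam("scene");save(t,"s24.png",None,1.5)
d=cam("top");save(d,"t24.png",None,1.5)
P=cloud(d); Z=P[...,2];U,V=np.meshgrid(range(512),range(384))
def box(n,u0,u1,v0,v1,z0,z1):
    q=P[(U>u0)&(U<u1)&(V>v0)&(V<v1)&(Z>z0)&(Z<z1)]; print(n,len(q),*( (q.min(0).round(3),q.max(0).round(3)) if len(q) else ()))
box("tin",236,265,124,152,.065,.08); box("cup",236,270,226,262,.05,.08); box("shaker",285,306,130,153,.078,.095); box("holder",125,215,165,205,.045,.065); box("jar",315,390,165,250,.03,.055); box("blue",145,172,215,238,.09,.105);box("pink",198,219,132,155,.09,.105)
```

```text
25.7 [0.4392 0.2032 0.2652] [ 0.27  0.24  1.56 -0.    1.34  0.17] 0.0733 [0.3 0.4 0. ]
tin 349 [0.617 0.226 0.065] [0.672 0.279 0.077]
cup 9 [0.34  0.228 0.055] [0.392 0.243 0.063]
shaker 121 [0.622 0.113 0.079] [0.654 0.145 0.092]
holder 1498 [0.466 0.368 0.049] [0.524 0.558 0.064]
jar 853 [ 0.351 -0.128  0.03 ] [0.574 0.072 0.055]
blue 213 [0.382 0.467 0.09 ] [0.42  0.508 0.103]
pink 199 [0.605 0.345 0.09 ] [0.645 0.383 0.105]
```

View pics/s24.png

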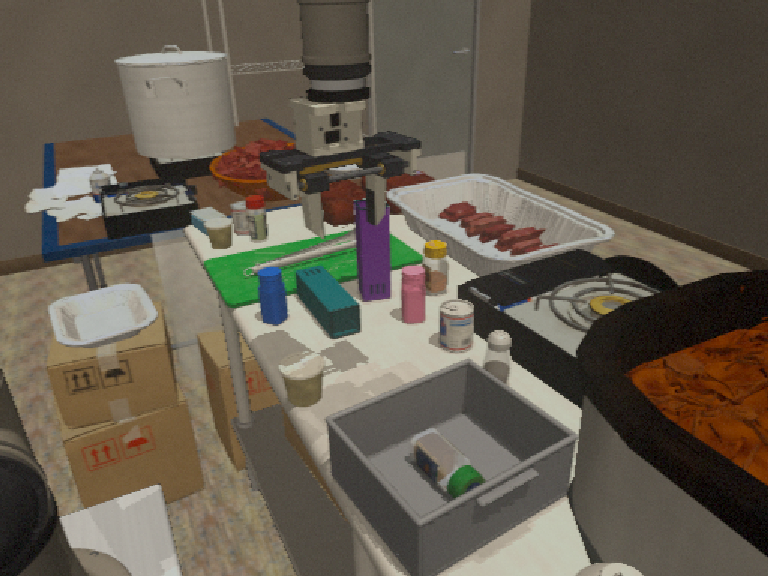

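View pics/t24.png

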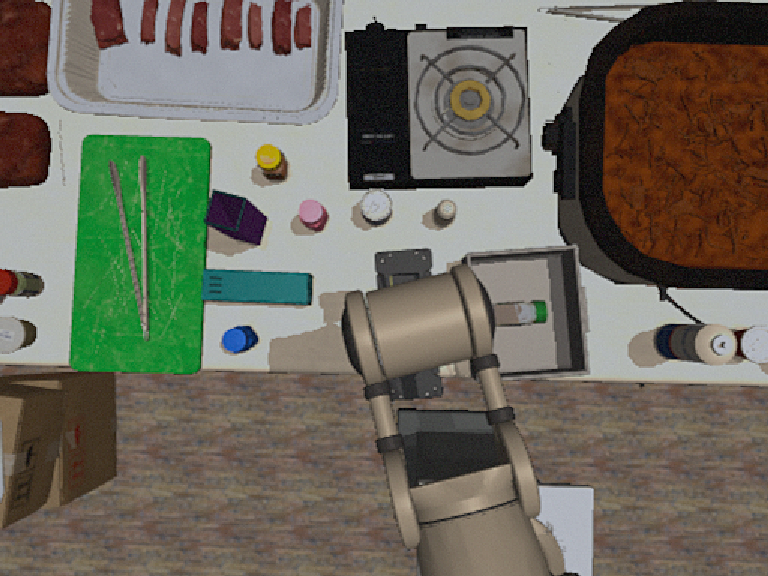

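The jar lies in the tub at scene (445,463) in the 1.5x picture, the holder is flat on the worktop, and the tin, shaker, blue and pink jars are at their starting coordinates to within 1 mm. The cup is hidden from above, but it sits at scene px (202,251), as at the start. Handing in.

```bash
python3 -c "
from cell import robot
print(robot.hand_in())"
```

```text
the job is handed in; nothing more can be done
None
```

The job is done and handed in at 25.7 s of robot time. The jar with the green cap is lying on the floor of the grey tub, and the empty holder is lying flat on the worktop.

**What I did:** I gripped the teal holder near its rim, lifted it about 60 mm and laid it flat under control. I re-gripped it near the mouth and tilted it; the jar only slid at about 30° below level. I then drew the holder back until the jar lay free, and set the holder flat again. Last, I lifted the jar, lowered it into the tub until it touched the floor, and released it.

**Last checks:**
- **Holder:** it is flat, from y 0.368 to 0.558 m, about 7 mm short of the green board.
- **Bystanders:** the tin and the shaker are where they started, to within about 1 mm. The arm hid the cup from the top camera, so I checked it only in the scene picture, where it sits in the same place to within about 2 pixels.
- **Forces:** at the ends of moves, wrist readings stayed at or below about 16 N. The highest was when the jar met the tub floor.

**What did not go to plan:**
- **Sliding angle:** the jar had not slid at a measured 26°, although the task gave 15 to 23°.
- **Jar grip:** the jar ended up about 5 mm lower in the grip than planned, probably because the fingers were still closing when the lift began. It stayed level to about 2° and was set down without a drop.

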